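# Put the fruit puzzle right

## Robot

A 6-joint arm with a two-finger parallel gripper is mounted at the origin on the work surface. World frame = base frame: x ahead of the robot, y to its left, z up, the work surface at z = 0. Lengths are in m, angles in rad, forces in N, time in s.
With the tool pointing down it reaches from about 0.375 to 0.9 m from the base axis. Payload 3.1 kg.
Tool frame: the origin (TCP) lies midway between the tips of the shut fingers; the grasp point (between the pads) lies 19 mm behind it (manip.hold_point_z is the distance from the TCP to the grasp point, in m); z points along the fingers, y is the direction in which the jaws open and shut (so a half turn about z gives the same grasp; the last joint's range is limited). The gripper opens to 85 mm and grips with 20 to 120 N. Pads are 22 mm wide; open, the fingers measure 114 mm over their backs; the gripper's body (76 mm by 85 mm) begins 54 mm behind the grasp point. The pads swing forward as they close: fully open they stand 13 mm farther back than shut.
Start: joints at [1.062, 0.527, 1.433, -0, 1.181, -0.178], TCP at [0.202, 0.591, 0.202] pointing down, gripper open.
Joint ranges: [-3.08, 3.08], [-0.75, 2.2], [0.22, 2.44], [-1.43, 4.57], [0, 2.65], [-2.85, 2.85]. Speed limits (rad/s): [2.79, 2.79, 3.14, 3.14, 3.14, 3.14].

## Interface

Orientations are given as a unit quaternion [x, y, z, w].
In Python, from station import manip gives the robot as it stands.
- The arm moves only by the tool drive_tool, never from a script. Its argument "motion" is one flat list of numbers, 7 for each row, row after row: the shift along the tool's x, y, z in mm, then the turn, a rotation vector about the tool's x, y, z in degrees, then the finger opening in mm, from 0 to 85.4. A call has 1 to 8 rows; each row is the pose to reach, as a shift and turn from the pose measured when the call began, along the tool's axes at that moment; what a row does not reach only later rows make up. A row lasts 1/8 s, in which the tool goes at most 62.5 mm and 10.7 degrees, less where a joint would pass 70% of its speed; a pose out of reach is approached as far as the arm can. A call with a gripper value outside its range is refused whole. The fingers move at their own pace and stop on an object; "force" is the grip in N (left out, the last holds). Time passes only in rows, so rows that repeat a pose let the fingers close. It gives the time, the measured TCP pose, the force and the opening at its end, in the units of the state.
- manip.sense(): the state, without advancing time (a new reading comes with each control period).
- manip.snapshot(name): name is "scene" or "top" or "wrist"; returns a dict with "color" (420x560x3 uint8, red, green, blue), "fx", "fy", "cx", "cy" (pixels), "view" (4x4, takes a point from world to camera coordinates). Camera axes: x right, y up, looking along -z (the intrinsics and any distortion apply to the point x, -y, -z); pixel columns grow to the right and rows downward; lengths in m; the calibration is good to about 2 mm. A picture is of the moment at which its call begins. There is no depth.
- manip.sign_off(): hands the job in, once; it reports no verdict.
The state is a dict: "t": time; "q": joint angles; "qd": joint speeds; "tau": joint torques, N m; "tcp_pos": TCP position; "tool_rot": TCP orientation; "force": force on the tool from outside, world axes, zero at the start; "ft_torque": the same for the moment, N m; "finger_gap": opening from 0.0 (shut) to 1.0 (fully open).
Only numpy, scipy, OpenCV 4.12 (cv2) and the standard library are available. Lean on these libraries where they do the work, as an engineer would, in place of code of your own. Each camera call takes 0.05 s, during which the arm holds its last target.

## Task

Pieces of the knobbed fruit puzzle have been put back in one another's wells, and the green one has ended up in the storage box with two pieces of another puzzle. Put all four fruit pieces (red, blue, yellow, green) right: each lying flat at the bottom of the well with its own colour of ring, knob up, swapping by way of a free spot such as the empty well. Leave the white and the purple piece where they are in the storage box.

Things in the scene. Friction and masses are not known exactly. Their poses are not given: they have to be found in the camera images.
- knob_red (a point): Puzzle piece, apple: red disc with a small brown stem and green leaf. Wooden disc 72 mm wide, 14 mm thick, about 50 g, with an upright yellow knob in the middle: neck 17 mm wide, round head 25 mm wide, straight-sided from 27 to 43 mm above the underside, top at 46 mm. Point: on the axis in the knob's head, 36 mm above the underside; z up. At the start in one of the tray's wells, right or wrong.
- knob_blue (a point): Puzzle piece, blueberry: bright blue disc with a dark blue star. Wooden disc 72 mm wide, 14 mm thick, about 50 g, with an upright yellow knob in the middle: neck 17 mm wide, round head 25 mm wide, straight-sided from 27 to 43 mm above the underside, top at 46 mm. Point: on the axis in the knob's head, 36 mm above the underside; z up. At the start in one of the tray's wells, right or wrong.
- knob_yellow (a point): Puzzle piece, lemon: yellow disc with pale rays. Wooden disc 72 mm wide, 14 mm thick, about 50 g, with an upright yellow knob in the middle: neck 17 mm wide, round head 25 mm wide, straight-sided from 27 to 43 mm above the underside, top at 46 mm. Point: on the axis in the knob's head, 36 mm above the underside; z up. At the start in one of the tray's wells, right or wrong.
- knob_green (a point): Puzzle piece, lime: green disc with pale green rays. Wooden disc 72 mm wide, 14 mm thick, about 50 g, with an upright yellow knob in the middle: neck 17 mm wide, round head 25 mm wide, straight-sided from 27 to 43 mm above the underside, top at 46 mm. Point: on the axis in the knob's head, 36 mm above the underside; z up. At the start in the storage box, in one row with the white and purple pieces.
- well_red (a point): Round well with a red ring painted round it and red corner dots, 84 mm wide, 10 mm deep, mouth chamfered 3 mm, in a cream frame 116 mm square. Point: centre of the well's floor; z up. A piece in it stands 4 mm proud. The four frames lie fixed side by side in a wooden tray 258 mm square, rim 21 mm above the table. Holds a piece at the start.
- well_blue (a point): Round well with a blue ring painted round it and blue corner dots, 84 mm wide, 10 mm deep, mouth chamfered 3 mm, in a cream frame 116 mm square. Point: centre of the well's floor; z up. A piece in it stands 4 mm proud. The four frames lie fixed side by side in a wooden tray 258 mm square, rim 21 mm above the table. Holds a piece at the start.
- well_yellow (a point): Round well with a yellow ring painted round it and yellow corner dots, 84 mm wide, 10 mm deep, mouth chamfered 3 mm, in a cream frame 116 mm square. Point: centre of the well's floor; z up. A piece in it stands 4 mm proud. The four frames lie fixed side by side in a wooden tray 258 mm square, rim 21 mm above the table. Holds a piece at the start.
- well_green (a point): Round well with a green ring painted round it and green corner dots, 84 mm wide, 10 mm deep, mouth chamfered 3 mm, in a cream frame 116 mm square. Point: centre of the well's floor; z up. A piece in it stands 4 mm proud. The four frames lie fixed side by side in a wooden tray 258 mm square, rim 21 mm above the table. Empty at the start.
- knob_white (a point): Piece of another puzzle, coconut: white disc with a brown edge; same shape, size, knob and point as the fruit pieces. Stays in the storage box: a fixed dark wooden box with a 6 mm floor and walls to 19 mm above the table (1 mm below the discs' tops), closely holding white, purple and green in one row, edge to edge, in any order, centres 73 mm apart.
- knob_purple (a point): Piece of another puzzle, plum: dark purple disc with a darker crease; same shape, size, knob and point as the fruit pieces. Stays in the storage box: a fixed dark wooden box with a 6 mm floor and walls to 19 mm above the table (1 mm below the discs' tops), closely holding white, purple and green in one row, edge to edge, in any order, centres 73 mm apart.
Things that resemble listed ones, but are neither listed nor needed, are in the scene too. What is shaped like the part that bears knob_white but pink is not meant.

How it is judged:
By the outcome, as a careful person would: the job done as asked, in the order asked, and still so for the second after the job is handed in, with the robot touching nothing.
It also fails if it takes over 99 s, if anything falls off the work surface, if the arm or the gripper's body presses on something with over 40 N, if the wrist force passes 120 N, or if a joint passes its speed limit or range.

## Working session

There is one attempt and no reset: what is moved stays moved. The work goes in short steps, Python scripts to look and compute and a tool call to move; the robot and the scene stay as the last step left them, time stands still between calls to the robot, and variables do not carry over. Pictures are saved under pics/ and viewed, and the job is handed in when it is done.

Besides the shell and the picture viewer there is one more tool, called as a command line: name --argument value ..., lists and objects as JSON in quotes. drive_tool: Moves the arm, as the interface text tells. Its arguments: {"type":"object","properties":{"motion":{"type":"array","items":{"type":"number"}},"force":{"type":"number"}},"required":["motion"]}

```bash
ls; mkdir -p pics; python3 - <<'E'
from station import manip
import cv2
print(manip.sense(), manip.hold_point_z)
for n in ("scene","top","wrist"):
    s=manip.snapshot(n); cv2.imwrite(f"pics/{n}0.png",s["color"][:,:,::-1]); print(n,{k:v for k,v in s.items() if k!="color"})
E
```

```text
pics
{'t': 0.0, 'q': array([ 1.06250956e+00,  5.28458218e-01,  1.43389823e+00,  3.84980196e-05,
        1.18140619e+00, -1.78508516e-01]), 'qd': array([-0.00062826,  0.00021653, -0.00137781, -0.00139509,  0.00196307,
        0.00034727]), 'tau': array([ 4.78366237e-04, -4.42340362e+01, -1.78025401e+01, -7.30065062e-05,
        8.35548359e-03,  1.37050350e-05]), 'tcp_pos': array([0.20197749, 0.59064327, 0.20053987]), 'tool_rot': array([ 1.64150093e-01,  9.86434777e-01, -1.01565246e-03, -3.82064821e-04]), 'force': array([ 0.09244913, -0.28415246,  0.49486431]), 'ft_torque': array([-0.0120262 , -0.01398039,  0.03189637]), 'finger_gap': 0.9982561290690373} 0.0187
scene {'fx': 387.27631113270854, 'fy': 387.27631113270854, 'cx': 282.43966860921154, 'cy': 210.45090160741128, 'view': array([[-0.26590691,  0.96385719, -0.01651771,  0.11508863],
       [-0.70342255, -0.18228557,  0.68699978,  0.31926204],
       [ 0.65915873,  0.19429692,  0.72646987, -1.26028825],
       [ 0.        ,  0.        ,  0.        ,  1.        ]])}
top {'fx': 516.9321738885981, 'fy': 516.9321738885981, 'cx': 272.3979851816689, 'cy': 210.4017017403804, 'view': array([[-0.02192749, -0.99974116,  0.00606682,  0.04276551],
       [ 0.99861804, -0.02161214,  0.04790545, -0.50658129],
       [-0.04776194,  0.00710888,  0.99883345, -1.2819031 ],
       [ 0.        ,  0.        ,  0.        ,  1.        ]])}
wrist {'fx': 328.86322549140124, 'fy': 328.86322549140124, 'cx': 279.10984876006995, 'cy': 209.56770489056606, 'view': array([[ 0.32440338,  0.94591593, -0.00234683, -0.62530049],
       [-0.90812124,  0.31074538, -0.28062987,  0.03564738],
       [-0.264723  ,  0.09316849,  0.95981319, -0.37952446],
       [ 0.        ,  0.        ,  0.        ,  1.        ]])}
```

View pics/scene0.png

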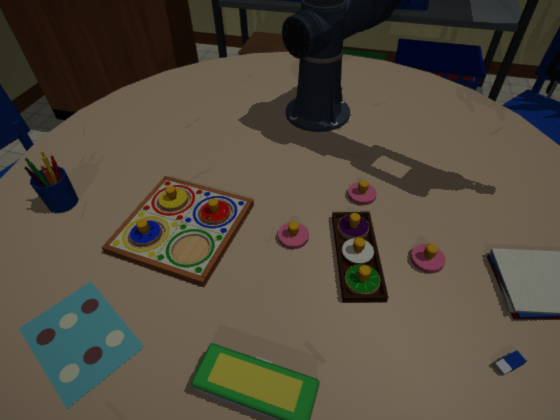

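View pics/top0.png

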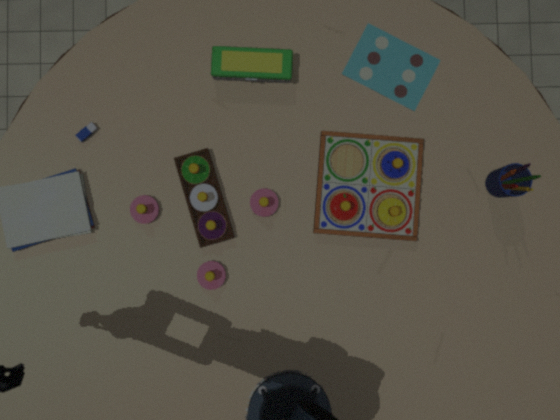

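View pics/wrist0.png

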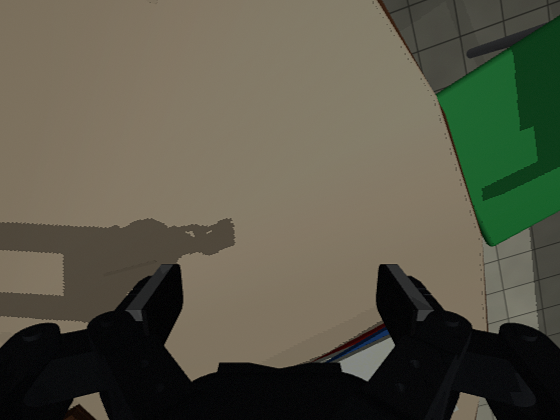

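The top view shows the box row (column about 195–212) as green (195,168), white (203,196), purple (211,225). In the tray, the green well is empty (348,158), the yellow well holds blue (397,163), the blue well holds red (345,206) and the red well holds yellow (391,211). The pink pieces are decoys. The plan is red→green well, blue→blue, yellow→yellow, red→red, green→green.

```bash
cat > h.py <<'E'
import numpy as np, cv2
from station import manip
def ray(s,u,v):
    d=np.array([(u-s["cx"])/s["fx"],-(v-s["cy"])/s["fy"],-1.0]); R=s["view"][:3,:3]; t=s["view"][:3,3]
    return -R.T@t, R.T@d
def plane(s,u,v,z):
    c,d=ray(s,u,v); return c+d*(z-c[2])/d[2]
def proj(s,p):
    q=s["view"][:3,:3]@np.array(p)+s["view"][:3,3]; return s["cx"]+s["fx"]*q[0]/-q[2], s["cy"]-s["fy"]*q[1]/-q[2]
def tri(r):
    A=np.zeros((3,3));b=np.zeros(3)
    for c,d in r:
        d=d/np.linalg.norm(d);P=np.eye(3)-np.outer(d,d);A+=P;b+=P@c
    x=np.linalg.solve(A,b); res=[np.linalg.norm((np.eye(3)-np.outer(d,d)/(d@d))@(x-c)) for c,d in r]
    return x,max(res)
def blobs(s,lo,hi,amin=10):
    h=cv2.cvtColor(s["color"],cv2.COLOR_RGB2HSV); m=cv2.inRange(h,np.array(lo),np.array(hi))
    n,l,st,c=cv2.connectedComponentsWithStats(m)
    return [(c[i].round(1),st[i]) for i in range(1,n) if st[i][4]>=amin]
E
python3 - <<'E'
from h import *
for n in("top","scene"):
    s=manip.snapshot(n); h=cv2.cvtColor(s["color"],cv2.COLOR_RGB2HSV)
    pts={"top":[(346,206),(398,163),(395,211),(194,168),(391,218)],"scene":[(214,206),(143,226),(171,191),(364,270),(173,200)]}[n]
    print(n,[h[v,u].tolist() for u,v in pts])
    for c,st in blobs(s,(15,180,90),(24,255,255),8): print(c,st)
    c=s["color"][100:260,170:440] if n=="top" else s["color"][160:310,100:400]
    cv2.imwrite(f"pics/{n}1.png",cv2.resize(c[:,:,::-1],None,fx=2.6,fy=2.6,interpolation=cv2.INTER_CUBIC))
E
```

```text
top [[26, 182, 98], [26, 186, 96], [26, 182, 98], [27, 188, 95], [28, 186, 96]]
scene [[19, 234, 72], [21, 231, 95], [22, 225, 118], [22, 226, 122], [26, 219, 114]]
[363.5 183.1] [359 180  10   7  48]
[171.3 189.1] [165 186  16   7  65]
[212.8 202. ] [208 199  10   7  56]
[355.  216.5] [350 213  10   8  63]
[141.4 222.7] [136 219  11   8  67]
[293.1 225.3] [288 222  11   8  68]
[359.3 241.5] [354 237  11  10  76]
[431.7 248. ] [426 244  12   9  77]
[364.7 269.8] [359 265  12  10  87]
```

View pics/top1.png

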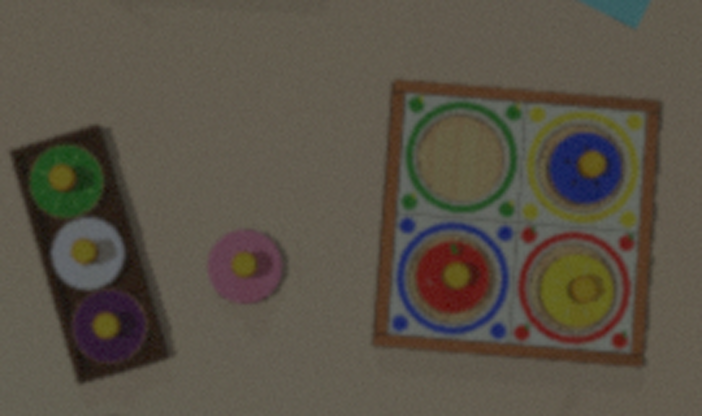

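View pics/scene1.png

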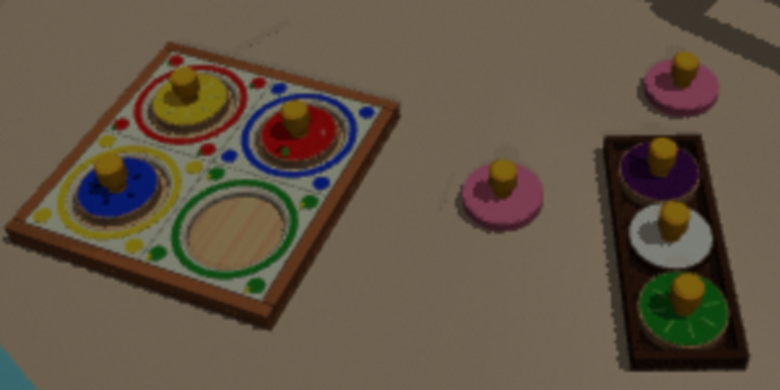

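```bash
python3 - <<'E'
from h import *
s=manip.snapshot("top"); sc=manip.snapshot("scene")
h=cv2.cvtColor(s["color"],cv2.COLOR_RGB2HSV)
# knob head blobs in top
g=blobs(s,(22,150,85),(27,255,140),20)
for c,st in g:
    if 160<c[0]<440 and 130<c[1]<290: print("knob?",c,st)
kn={"red":((345.8,205.4),(212.8,202.0)),"blue":((397.7,162.7),(141.4,222.7)),"yellow":((394.2,210.4),(171.3,189.1)),"green":((193.8,168.1),(364.7,269.8))}
# tray corners outer: top and scene crops
for k,(a,b) in kn.items(): print(k,*tri([ray(s,*a),ray(sc,*b)]))
# rings: hull ellipse of each colour
for nm,lo,hi in (("green",(45,80,40),(80,255,255)),("blue",(105,100,40),(125,255,255)),("red",(0,150,60),(8,255,255)),("yellow",(27,110,60),(34,255,255))):
    for n,q,o in(("top",s,(310,125,430,245)),("scene",sc,(100,170,260,285))):
        bl=[(c,st.tolist()) for c,st in blobs(q,lo,hi,6) if o[0]<c[0]<o[2] and o[1]<c[1]<o[3]]
        print(nm,n,[(c.tolist(),st) for c,st in bl])
E
```

```text
knob? [397.4 162.5] [394 159   8   8  53]
knob? [193.1 167.9] [189 164   9   9  53]
knob? [201.8 196.3] [198 193   8   8  43]
knob? [263.4 201.3] [260 198   8   8  53]
knob? [345.1 205.5] [341 202   9   8  58]
knob? [394.3 211. ] [390 205   9  14  85]
knob? [209.9 224.7] [206 221   9   9  43]
knob? [209.2 275.8] [206 272   8   8  34]
red [ 0.51389226 -0.14678719  0.05149208] 0.00021971266755662264
blue [ 0.61567261 -0.27678537  0.05215285] 0.0006601040569055776
yellow [ 0.4987475  -0.26307609  0.05201203] 0.0007727001431439818
green [0.61309127 0.22172183 0.04833696] 0.0002671126793441595
green top [([329.9, 139.9], [328, 137, 5, 6, 22]), ([346.8, 159.8], [326, 139, 43, 42, 279]), ([367.0, 142.9], [365, 140, 5, 6, 22]), ([327.0, 177.1], [325, 175, 5, 5, 20]), ([364.1, 180.1], [362, 178, 5, 5, 20])]
green scene [([182.9, 226.1], [180, 224, 7, 6, 27]), ([189.6, 248.0], [166, 229, 49, 39, 405]), ([218.9, 237.1], [216, 235, 7, 6, 29]), ([160.3, 256.8], [157, 254, 7, 7, 32]), ([198.0, 269.3], [195, 267, 7, 6, 34])]
blue top [([394.2, 164.5], [382, 151, 27, 27, 459]), ([326.1, 186.1], [324
[... 883 characters left out ...]
7.4], [144, 206, 5, 4, 16]), ([179.5, 216.9], [177, 215, 6, 5, 22])]
yellow top [([376.1, 143.7], [374, 141, 5, 6, 22]), ([393.1, 163.5], [373, 143, 42, 42, 276]), ([413.5, 146.7], [411, 145, 6, 5, 22]), ([373.6, 181.0], [371, 179, 6, 5, 23]), ([411.1, 183.9], [409, 182, 5, 5, 22]), ([390.6, 211.1], [378, 198, 28, 27, 458])]
yellow scene [([178.8, 199.6], [174, 196, 11, 8, 24]), ([164.6, 202.2], [163, 201, 5, 4, 9]), ([171.6, 203.6], [168, 202, 9, 4, 17]), ([166.3, 226.5], [161, 218, 9, 18, 41]), ([174.5, 224.3], [173, 223, 3, 4, 6]), ([124.8, 242.7], [122, 239, 8, 8, 21]), ([137.2, 249.5], [130, 247, 17, 5, 32]), ([151.4, 248.0], [150, 246, 4, 5, 9]), ([150.7, 254.3], [148, 252, 7, 6, 21])]
```

```bash
python3 - <<'E'
from h import *
s=manip.snapshot("top"); sc=manip.snapshot("scene")
W={"green":([329.9,139.9],[367,142.9],[327,177.1],[364.1,180.1]),"blue":([326.1,186.1],[363.9,189.1],[323.3,223.9],[361.1,226.8]),
"red":([372.8,189.9],[410.4,193.1],[370.3,227.5],[407.8,230.5]),"yellow":([376.1,143.7],[413.5,146.7],[373.6,181],[411.1,183.9])}
W2={"green":([182.9,226.1],[218.9,237.1],[160.3,256.8],[198,269.3]),"blue":([206.8,193.5],[240.6,202.7],[187.6,219.4],[223,229.9]),
"red":([167.4,182.8],[199.2,191.4],[146.2,207.4],[179.5,216.9])}
for k in W:
    P=np.array([plane(s,*p,.016) for p in W[k]]); print(k,"top",P.mean(0).round(4), np.degrees(np.arctan2(*(P[0]-P[2])[1::-1])))
    if k in W2: print("   scene",np.mean([plane(sc,*p,.016) for p in W2[k]],0).round(4))
for k,p in dict(blue=(397.4,162.5),green=(193.5,168),red=(345.4,205.5),yellow=(394.2,210.4)).items(): print("knob",k,plane(s,*p,.052).round(4))
for k,p in dict(blue=(394.2,164.3),red=(343.3,206.4),yellow=(390.8,211.2)).items(): print("disc",k,plane(s,*p,.020).round(4))
# box
g=plane(s,193.5,168,.052); pu=plane(s,210.2,224.7,.052); print("box dir",g-pu, np.degrees(np.arctan2(*(g-pu)[1::-1])))
from scipy.spatial.transform import Rotation as R
st=manip.sense(); print(R.from_quat(st["tool_rot"]).as_matrix().round(4),st["tcp_pos"],st["t"])
E
```

```text
green top [ 0.6298 -0.1582  0.016 ] -5.986194981801165
   scene [ 0.6265 -0.1607  0.016 ]
blue top [ 0.5133 -0.1463  0.016 ] -5.764733874074551
   scene [ 0.5098 -0.1497  0.016 ]
red top [ 0.5013 -0.2629  0.016 ] -5.584323815894758
   scene [ 0.4983 -0.2661  0.016 ]
yellow top [ 0.6177 -0.2749  0.016 ] -5.615815028176102
knob blue [ 0.6159 -0.2755  0.052 ]
knob green [0.6129 0.2217 0.052 ]
knob red [ 0.5136 -0.1455  0.052 ]
knob yellow [ 0.4991 -0.2638  0.052 ]
disc blue [ 0.6159 -0.2754  0.02  ]
disc red [ 0.5132 -0.145   0.02  ]
disc yellow [ 0.4986 -0.263   0.02  ]
box dir [0.1387923  0.03836132 0.        ] 15.450465489253821
[[-9.461e-01  3.239e-01 -1.000e-04]
 [ 3.239e-01  9.461e-01 -2.000e-04]
 [ 1.000e-04 -2.000e-04 -1.000e+00]] [0.20232917 0.5912489  0.20143016] 0.45
```

```bash
cat >> h.py <<'E'
from scipy.spatial.transform import Rotation as Rr
def go(x,y,z,yaw):
    """delta in tool axes (mm, deg) to reach tool-down pose with jaw direction yaw deg (world)"""
    st=manip.sense(); R0=Rr.from_quat(st["tool_rot"]).as_matrix(); a=np.radians(yaw)
    Y=np.array([np.cos(a),np.sin(a),0]); Z=np.array([0,0,-1.]); R1=np.stack([np.cross(Y,Z),Y,Z],1)
    d=R0.T@(np.array([x,y,z])-st["tcp_pos"])*1e3; r=Rr.from_matrix(R0.T@R1).as_rotvec(degrees=True)
    print("t",round(st["t"],2),"tcp",st["tcp_pos"].round(4),"gap",round(st["finger_gap"]*85.4,1),"F",st["force"].round(1)); print("  move",d.round(1),r.round(1))
E
python3 - <<'E'
from h import *
go(.512,-.147,.16,-16)
E
```

```text
t 0.45 tcp [0.2023 0.5912 0.2014] gap 84.8 F [-0.2 -1.4  0.3]
  move [-532.1 -598.2   41.5] [-0.   0.  87.1]
```

drive_tool --motion '[-532,-598,41,0,0,87,50,-532,-598,41,0,0,87,50,-532,-598,41,0,0,87,50,-532,-598,41,0,0,87,50,-532,-598,41,0,0,87,50,-532,-598,41,0,0,87,50,-532,-598,41,0,0,87,50,-532,-598,41,0,0,87,50]' --force 50

```text
t: 1.45
tcp_pos: [0.3966, 0.129, 0.1763]
tool_rot: [0.794, 0.607, 0.001, 0.0]
force: [0.6, 0.7, -0.5]
finger_gap: 0.587
```

```bash
python3 - <<'E'
from h import *
go(.512,-.147,.16,-16)
E
```

```text
t 1.45 tcp [0.3966 0.129  0.1763] gap 50.1 F [ 0.6  0.7 -0.5]
  move [-236.1  183.7   16.5] [ 0.1 -0.   0.8]
```

drive_tool --motion '[-236,184,16,0,0,1,50,-236,184,16,0,0,1,50,-236,184,16,0,0,1,50,-236,184,16,0,0,1,50,-236,184,16,0,0,1,50,-236,184,16,0,0,1,50,-236,184,16,0,0,1,50]'

```text
t: 2.33
tcp_pos: [0.5115, -0.1464, 0.1602]
tool_rot: [0.8, 0.6, 0.0, -0.0]
force: [-1.0, 0.3, -0.7]
finger_gap: 0.582
```

```bash
python3 - <<'E'
from h import *
go(.512,-.147,.024,-16)
s=manip.snapshot("wrist"); cv2.imwrite("pics/w1.png",s["color"][:,:,::-1])
for n,p in dict(red=(.512,-.147,.052),blue=(.6143,-.277,.052),yellow=(.4975,-.2653,.052),wg=(.6281,-.1595,.016),tcp=manip.sense()["tcp_pos"]).items(): print(n,np.round(proj(s,p),1))
E
```

```text
t 2.33 tcp [ 0.5115 -0.1464  0.1602] gap 49.7 F [-1.   0.3 -0.7]
  move [ -0.6   0.6 136.2] [-0.  -0.1 -0.2]
red [280.2 200.2]
blue [419.9 296.8]
yellow [299.7 316.3]
wg [398.7 170.3]
tcp [279.3 246.8]
```

View pics/w1.png

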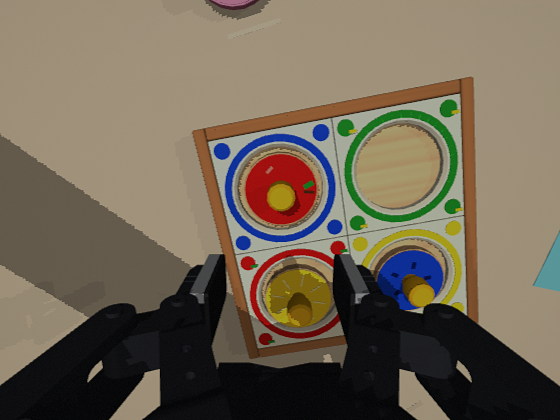

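The wrist view shows the red knob at (281,196), the empty green ring centred near (401,164), the blue knob at (421,295) and the yellow knob at (302,314). Next I'll measure the offsets precisely.

```bash
python3 - <<'E'
from h import *
s=manip.snapshot("wrist"); h=cv2.cvtColor(s["color"],cv2.COLOR_RGB2HSV)
for p in [(281,193),(281,206),(421,293),(302,312)]: print(p,h[p[1],p[0]])
for c,st in blobs(s,(22,150,130),(29,255,255),60): print(c,st,plane(s,*c,.052).round(4))
for nm,lo,hi in (("green",(50,120,60),(80,255,255)),("blue",(105,140,60),(125,255,255)),("red",(0,170,80),(6,255,255)),("y",(27,110,130),(34,255,255))):
    print(nm,[(c.tolist(),st.tolist(),plane(s,*c,.016)[:2].round(4).tolist()) for c,st in blobs(s,lo,hi,60)])
E
```

```text
(281, 193) [ 25 220 166]
(281, 206) [ 25 221 165]
(421, 293) [ 25 224 164]
(302, 312) [ 21 234 123]
[280.5 197.6] [268 185  26  27 511] [ 0.5127 -0.1442  0.052 ]
[453.  228.5] [446 222  15  14 170] [ 0.6544 -0.2153  0.052 ]
[423.2 253.7] [ 363  230   98   74 1014] [ 0.6246 -0.2324  0.052 ]
[360.  244.3] [353 238  15  14 163] [ 0.5704 -0.2069  0.052 ]
[312.2 275.4] [299 270  26  13 101] [ 0.5204 -0.2252  0.052 ]
[421.9 295.6] [411 285  23  22 379] [ 0.6163 -0.2755  0.052 ]
[276.4 310.2] [266 287  24  36 242] [ 0.4774 -0.2517  0.052 ]
green [([448.1, 108.6], [441, 100, 16, 18, 208], [0.682, -0.1149]), ([401.5, 164.5], [345, 111, 113, 112, 2270], [0.6315, -0.1539]), ([345.2, 127.9], [338, 120, 16, 17, 200], [0.5871, -0.1053]), ([451.8, 206.6], [445, 200, 15, 15, 162], [0.6723, -0.2097]), ([357.0, 223.0], [351, 216, 14, 15, 152], [0.5775, -0.2001])]
blue [([320.7, 132.9], [313, 125, 16, 17, 212], [0.564, -0.1033]), ([280.2, 186.4], [225, 135, 111, 108, 2134], [0.5132, -0.1419]), ([221.9, 151.5], [214, 144, 16, 16, 202], [0.4693, -0.0938]), ([334.5, 227.2], [328, 220, 14, 15, 167], [0.5545, -0.1981]), ([243.1, 243.1], [236, 236, 15, 15, 162], [0.4598, -0.1887]), ([408.9, 274.8], [377, 251, 66, 60, 2066], [0.618, -0.2724])]
red [([280.1, 188.0], [246, 155, 71, 70, 3053], [0.5127, -0.1435]), ([337.0, 247.5], [331, 242, 14, 13, 131], [0.5518, -0.2205]), ([288.4, 292.5], [251, 250, 89, 89, 1213], [0.4892, -0.2569]), ([247.3, 263.0], [241, 257, 14, 14, 131], [0.4571, -0.2113]), ([264.5, 338.7], [259, 334, 13, 11, 100], [0.4472, -0.3059])]
y [([453.0, 228.4], [446, 221, 15, 15, 177], [0.6703, -0.2331]), ([423.0, 253.9], [362, 230, 100, 74, 1071], [0.6363, -0.2526]), ([360.0, 244.4], [353, 238, 15, 14, 171], [0.5754, -0.2238]), ([312.6, 275.5], [300, 270, 24, 13, 75], [0.5194, -0.2446]), ([280.2, 315.9], [268, 306, 21, 17, 136], [0.4725, -0.2824])]
```

```bash
python3 - <<'E'
from h import *
go(.513,-.145,.024,-16)
E
```

```text
t 2.42 tcp [ 0.5114 -0.1455  0.1604] gap 50.0 F [ 0.3  0.4 -0.2]
  move [  0.8   1.3 136.4] [ 0.  -0.1 -0.1]
```

drive_tool --motion '[0.5,1.5,50,0,0,0,50,0.5,1.5,95,0,0,0,50,0.5,1.5,125,0,0,0,50,0.5,1.5,136,0,0,0,50,0.5,1.5,136,0,0,0,20,0.5,1.5,136,0,0,0,20,0.5,1.5,136,0,0,0,20,0.5,1.5,136,0,0,0,20]' --force 50

```text
t: 3.42
tcp_pos: [0.5137, -0.1453, 0.0255]
tool_rot: [0.799, 0.601, 0.001, 0.001]
force: [1.1, 1.5, 4.0]
finger_gap: 0.234
```

```bash
python3 - <<'E'
from h import *
go(.6297,-.1578,.08,-16)
E
```

```text
t 3.42 tcp [ 0.5137 -0.1453  0.0255] gap 20.0 F [1.1 1.5 4. ]
  move [ 20.3 115.  -54.2] [ 0.1 -0.1 -0.1]
```

```bash
python3 - <<'E'
from h import *
s=manip.snapshot("wrist"); cv2.imwrite("pics/w2.png",s["color"][:,:,::-1])
s=manip.snapshot("scene"); cv2.imwrite("pics/s2.png",cv2.resize(s["color"][140:300,100:320,::-1],None,fx=3.5,fy=3.5))
print(manip.sense()["finger_gap"]*85.4)
E
```

```text
19.88881833096179
```

View pics/w2.png

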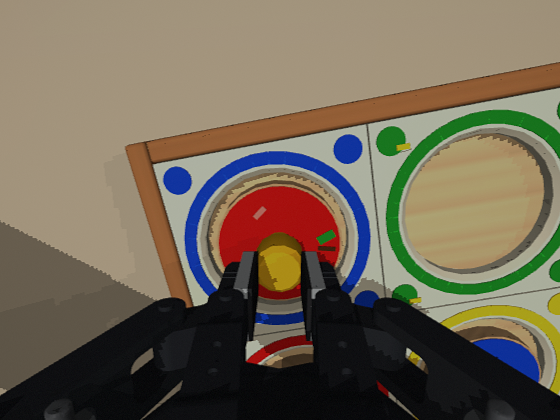

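View pics/s2.png

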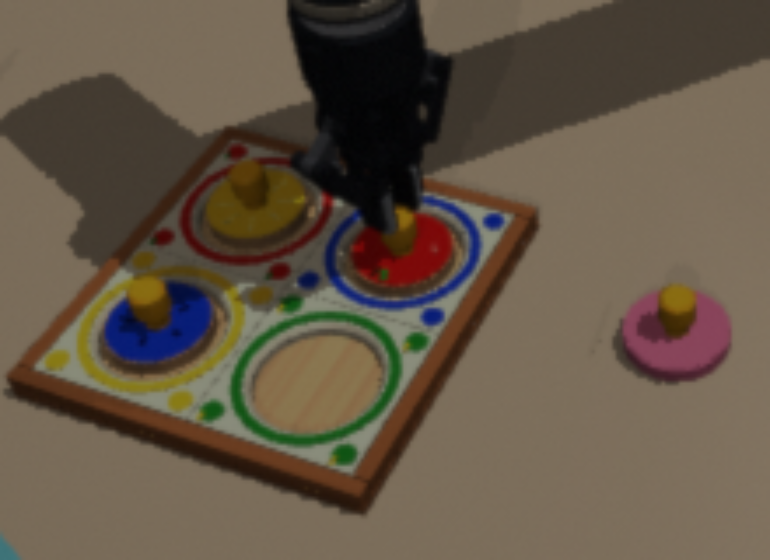

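```bash
python3 - <<'E'
from h import *
s=manip.snapshot("wrist"); st=manip.sense(); t=st["tcp_pos"]
R=Rr.from_quat(st["tool_rot"]).as_matrix()
for d in (0,10,18.7,26.5): print(d,np.round(proj(s,t-R[:,2]*d/1e3),1))
for p in ((280,270),): print(plane(s,*p,.052),t)
print("knob seen x,y", [ (c,st_.tolist(),plane(s,*c,.052).round(4)) for c,st_ in blobs(s,(22,150,130),(29,255,255),200)])
print(R.round(3))
cv2.imwrite("pics/w2c.png",cv2.resize(s["color"][190:360,190:390,::-1],None,fx=3.5,fy=3.5))
E
```

```text
0 [280.  247.7]
10 [280. 255.]
18.7 [280.1 262.1]
26.5 [280.2 269. ]
[ 0.51342988 -0.14575389  0.052     ] [ 0.5136892  -0.14530999  0.02539335]
knob seen x,y [(array([281.6, 266.1]), [259, 245, 42, 46, 1219], array([ 0.5148, -0.144 ,  0.052 ])), (array([514.1, 326.4]), [441, 305, 119, 89, 1530], array([ 0.6204, -0.2103,  0.052 ]))]
[[ 0.278  0.961  0.002]
 [ 0.961 -0.278  0.001]
 [ 0.001  0.002 -1.   ]]
```

View pics/w2c.png

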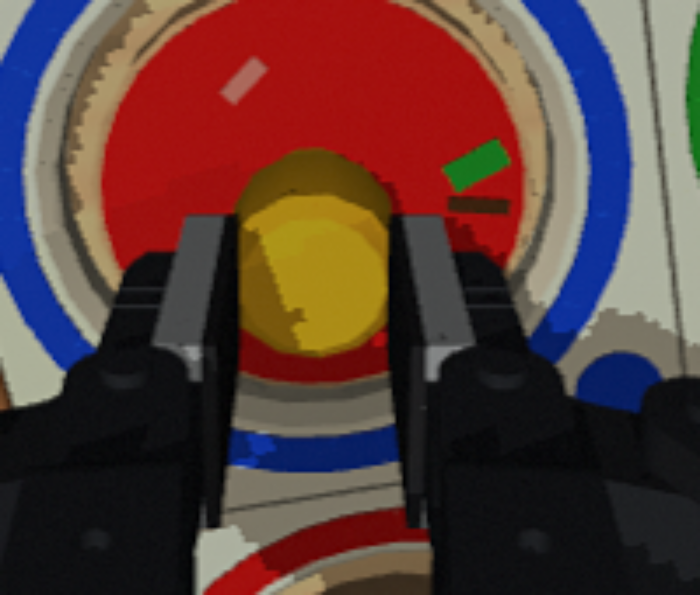

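The knob is centred between the pads and just touched. The gap reading runs smaller than the true pad distance, so I'll command fully shut for a firm grip.

drive_tool --motion '[0,0,0,0,0,0,0,0,0,0,0,0,0,0,0,0,0,0,0,0,0]' --force 50

```text
t: 3.95
tcp_pos: [0.5144, -0.1459, 0.0263]
tool_rot: [0.799, 0.601, 0.001, 0.001]
force: [0.2, 1.3, 6.5]
finger_gap: 0.002
```

```bash
python3 - <<'E'
from h import *
go(.6297,-.1578,.065,-16)
E
```

```text
t 3.95 tcp [ 0.5144 -0.1459  0.0263] gap 0.2 F [0.2 1.3 6.5]
  move [ 20.6 114.2 -38.3] [ 0.2 -0.  -0.1]
```

```bash
python3 - <<'E'
from h import *
s=manip.snapshot("wrist")
cv2.imwrite("pics/w3c.png",cv2.resize(s["color"][150:360,150:430,::-1],None,fx=2.8,fy=2.8))
s=manip.snapshot("scene"); cv2.imwrite("pics/s3.png",cv2.resize(s["color"][140:300,100:320,::-1],None,fx=3.5,fy=3.5))
E
```

```text
(no output)
```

View pics/w3c.png

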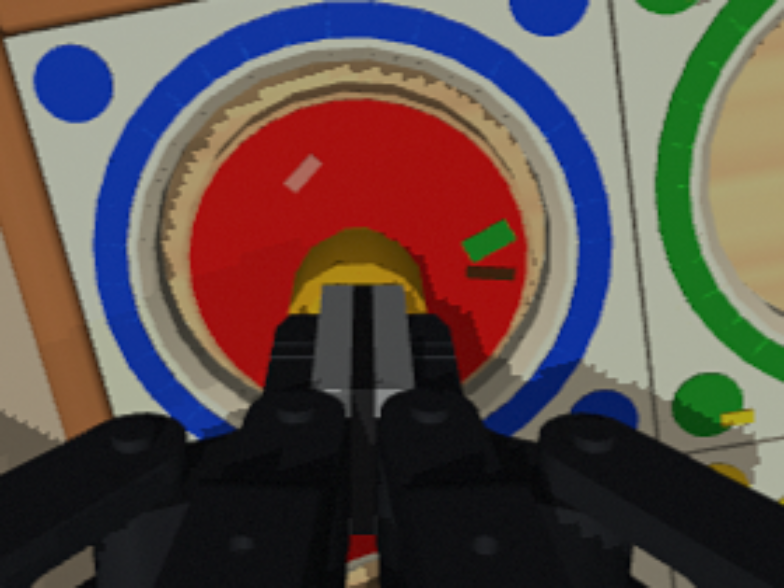

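View pics/s3.png

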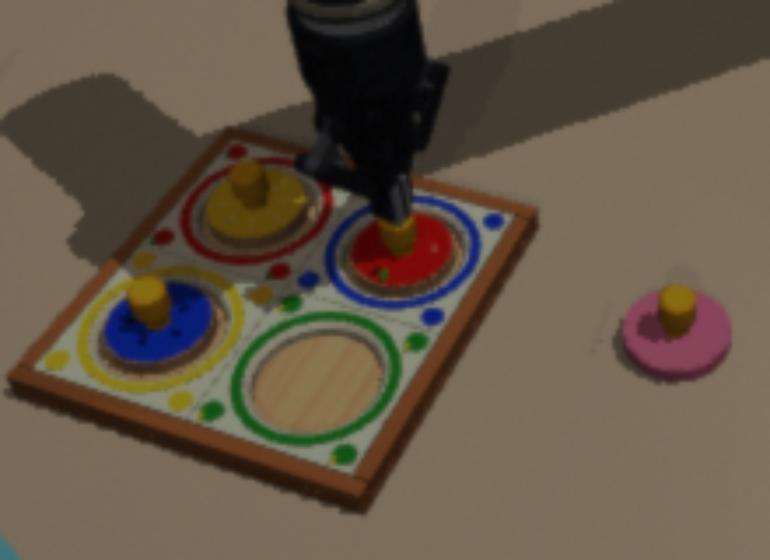

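```bash
python3 - <<'E'
from h import *
s=manip.snapshot("wrist"); st=manip.sense()
R=Rr.from_quat(st["tool_rot"]).as_matrix(); t=st["tcp_pos"]
c=-s["view"][:3,:3].T@s["view"][:3,3]; print("cam in tool",R.T@(c-t))
for z in (.026,.052):
    for w in (12.5,-12.5): print(z,w,np.round(proj(s,t+[0,0,z-t[2]]+R[:,1]*w/1e3),1))
# dots spacing test for height: 
dots=[(c,plane(s,*c,.016)) for c,a in blobs(s,(105,140,60),(125,255,255),150)]
for c,p in dots: print(c,p.round(4))
E
```

```text
cam in tool [ 0.07272607 -0.00066152 -0.17216026]
0.026 12.5 [302.1 247.5]
0.026 -12.5 [257.9 247.6]
0.052 12.5 [306.  268.3]
0.052 -12.5 [254.9 268.3]
[345.6 148. ] [ 0.5642 -0.1035  0.016 ]
[275.2 215.1] [ 0.5163 -0.1296  0.016 ]
[175.7 179.4] [ 0.4685 -0.0938  0.016 ]
[366.8 294.9] [ 0.5566 -0.1959  0.016 ]
[504.9 355.4] [ 0.6357 -0.2664  0.016 ]
```

```bash
python3 - <<'E'
from h import *
st=manip.sense(); t=st["tcp_pos"]; print(t,st["force"],st["q"].round(3))
for n in("scene","top"):
    s=manip.snapshot(n)
    for z in (0,.01,.0255,.035): print(n,z,np.round(proj(s,t+[0,0,z]),1))
    u,v=[int(a) for a in proj(s,t)]
    cv2.imwrite(f"pics/{n}4.png",cv2.resize(s["color"][v-40:v+40,u-50:u+50,::-1],None,fx=7,fy=7,interpolation=cv2.INTER_CUBIC)); print(u-50,v-40)
E
```

```text
[ 0.51443061 -0.14586498  0.02628393] [-0.73972212  0.56015284  7.82454996] [-0.486  0.68   1.796  0.002  0.662 -0.206]
scene 0 [214.7 209.6]
scene 0.01 [214.1 206.7]
scene 0.0255 [213.2 202.1]
scene 0.035 [212.6 199.3]
164 169
top 0 [344.  205.7]
top 0.01 [344.6 205.5]
top 0.0255 [345.5 205.1]
top 0.035 [346.1 204.9]
294 165
```

View pics/scene4.png

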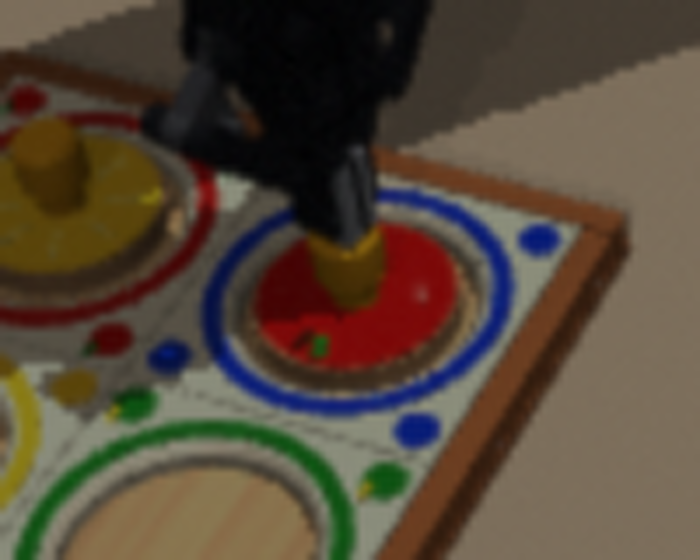

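View pics/top4.png

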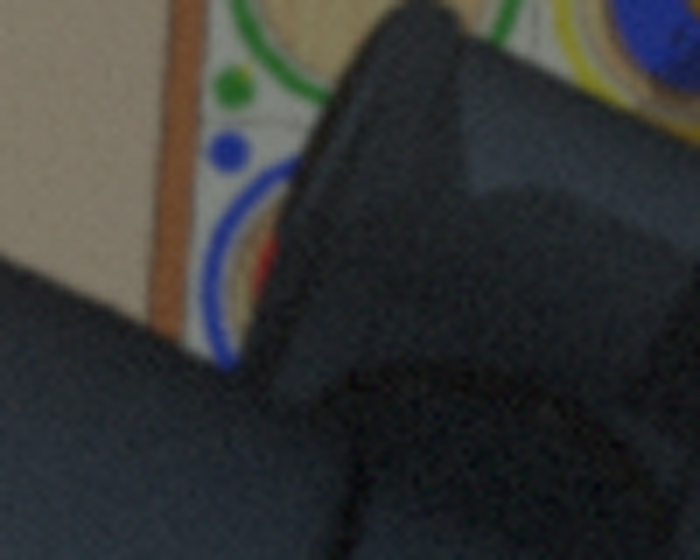

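Both the scene view and the wrist view put the real fingertips about 26 mm behind the reported TCP. The shut tips rest on the knob's top, at pixel (214,203) in the scene view. So I'll open, then go about 26 mm lower in reported z, watching the force.

drive_tool --motion '[0,0,-12,0,0,0,50,0,0,-12,0,0,0,50,0,0,-12,0,0,0,50,0,0,-12,0,0,0,50,0,0,-12,0,0,0,50]'

```text
t: 4.82
tcp_pos: [0.5142, -0.1458, 0.038]
tool_rot: [0.799, 0.601, 0.001, 0.001]
force: [-0.7, 0.3, -0.0]
finger_gap: 0.586
```

```bash
python3 - <<'E'
from h import *
go(.513,-.145,.0,-16)
s=manip.snapshot("wrist")
cv2.imwrite("pics/w5c.png",cv2.resize(s["color"][150:360,150:430,::-1],None,fx=2.8,fy=2.8))
E
```

```text
t 4.83 tcp [ 0.5142 -0.1458  0.038 ] gap 50.0 F [-0.7  0.3 -0. ]
  move [ 0.4 -1.5 38. ] [ 0.2 -0.  -0.1]
```

View pics/w5c.png

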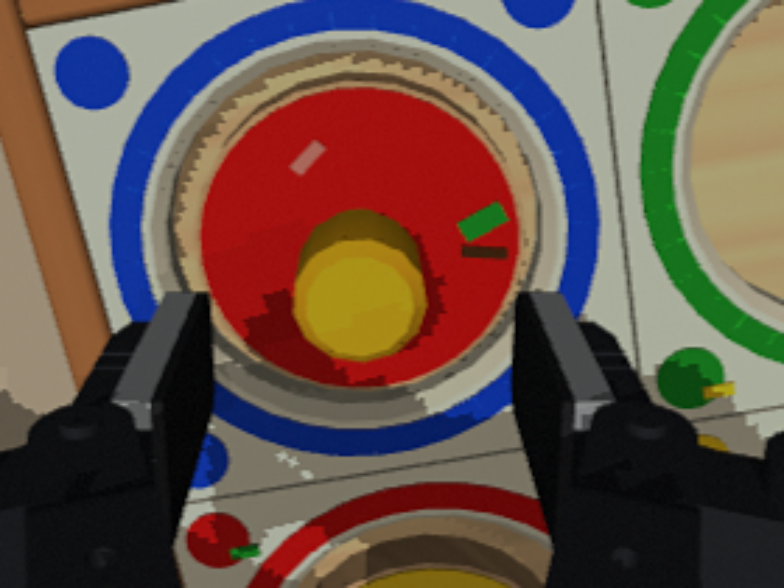

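drive_tool --motion '[0,-1,15,0,0,0,50,0,-1,26,0,0,0,50,0,-1,34,0,0,0,50,0,-1,34,0,0,0,50]'

```text
t: 5.38
tcp_pos: [0.5127, -0.1452, 0.003]
tool_rot: [0.799, 0.601, 0.001, 0.0]
force: [-1.2, 0.9, 0.1]
finger_gap: 0.585
```

```bash
python3 - <<'E'
from h import *
go(.513,-.145,.0,-16)
s=manip.snapshot("wrist")
cv2.imwrite("pics/w6c.png",cv2.resize(s["color"][150:360,150:430,::-1],None,fx=2,fy=2))
s=manip.snapshot("scene")
cv2.imwrite("pics/s6.png",cv2.resize(s["color"][169:249,164:264,::-1],None,fx=6,fy=6,interpolation=cv2.INTER_CUBIC))
E
```

```text
t 5.38 tcp [ 0.5127 -0.1452  0.003 ] gap 49.9 F [-1.2  0.9  0.1]
  move [0.3 0.2 3. ] [ 0.1 -0.1 -0.1]
```

View pics/w6c.png

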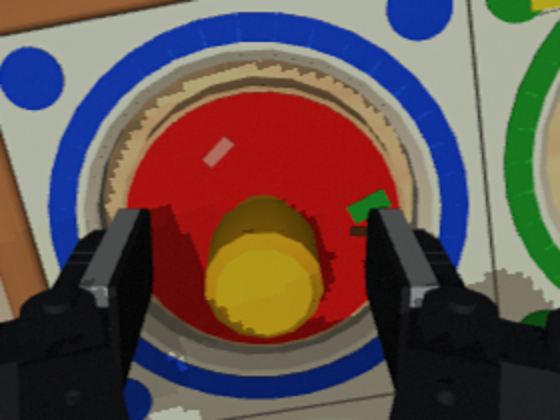

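View pics/s6.png

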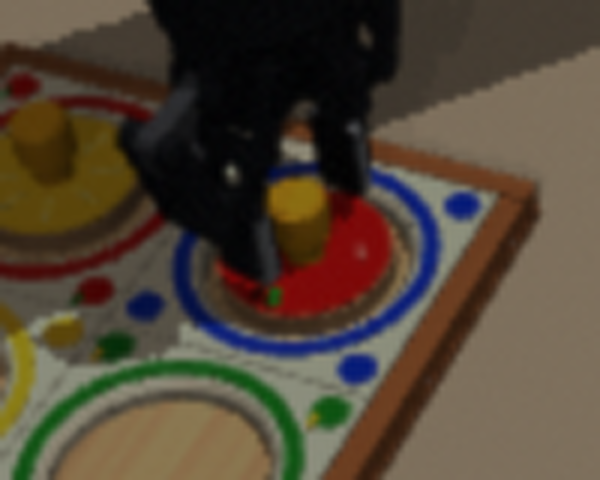

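No contact yet, and the knob is straddled cleanly. I'll go 4 mm lower and close.

drive_tool --motion '[0,0,4,0,0,0,50,0,0,4,0,0,0,10,0,0,4,0,0,0,10,0,0,4,0,0,0,10,0,0,4,0,0,0,10,0,0,4,0,0,0,10]' --force 50

```text
t: 6.22
tcp_pos: [0.5135, -0.1455, 0.0001]
tool_rot: [0.799, 0.601, 0.001, 0.001]
force: [-0.9, 0.2, 4.1]
finger_gap: 0.272
```

```bash
python3 - <<'E'
from h import *
go(.6297,-.1578,.04,-16)
E
```

```text
t 6.22 tcp [ 5.135e-01 -1.455e-01  1.000e-04] gap 23.3 F [-0.9  0.2  4.1]
  move [ 20.6 115.2 -39.4] [ 0.2 -0.  -0.1]
```

Gripped at 23 mm. Now I'll lift and carry it over the green well.

drive_tool --motion '[0,0,-20,0,0,0,10,0,0,-40,0,0,0,10,4,25,-40,0,0,0,10,10,60,-40,0,0,0,10,17,95,-40,0,0,0,10,20.5,115,-40,0,0,0,10,20.5,115,-40,0,0,0,10]'

```text
t: 7.1
tcp_pos: [0.6306, -0.158, 0.04]
tool_rot: [0.799, 0.601, 0.002, 0.002]
force: [-0.4, 0.9, -1.3]
finger_gap: 0.272
```

```bash
python3 - <<'E'
from h import *
go(.6297,-.1578,.002,-16)
s=manip.snapshot("wrist")
cv2.imwrite("pics/w7c.png",s["color"][:,:,::-1])
s=manip.snapshot("scene")
cv2.imwrite("pics/s7.png",cv2.resize(s["color"][169:289,114:264,::-1],None,fx=4,fy=4,interpolation=cv2.INTER_CUBIC))
E
```

```text
t 7.1 tcp [ 0.6306 -0.158   0.04  ] gap 23.2 F [-0.4  0.9 -1.3]
  move [-0.1 -1.1 38. ] [ 0.3 -0.  -0.1]
```

View pics/w7c.png

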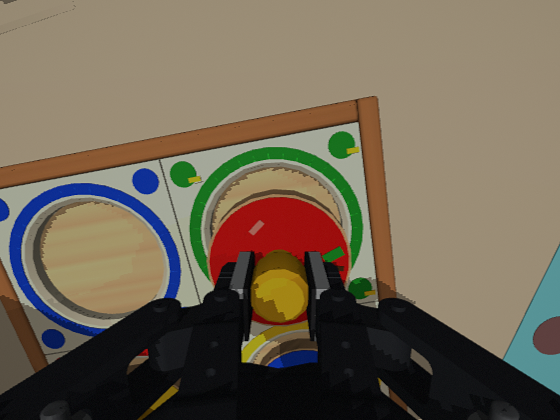

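View pics/s7.png

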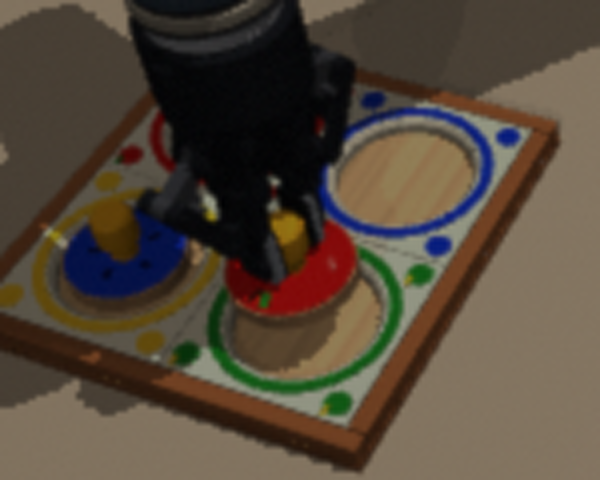

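drive_tool --motion '[0,-1,15,0,0,0,10,0,-1,26,0,0,0,10,0,-1,34,0,0,0,10,0,-1,38,0,0,0,10,0,-1,38,0,0,0,10]'

```text
t: 7.82
tcp_pos: [0.6269, -0.1569, 0.0013]
tool_rot: [0.799, 0.601, 0.0, -0.0]
force: [-0.1, 0.8, -1.4]
finger_gap: 0.267
```

```bash
python3 - <<'E'
from h import *
go(.6297,-.1578,.002,-16)
s=manip.snapshot("scene")
cv2.imwrite("pics/s8.png",cv2.resize(s["color"][169:289,114:264,::-1],None,fx=4,fy=4,interpolation=cv2.INTER_CUBIC))
E
```

```text
t 7.83 tcp [ 0.6269 -0.1569  0.0013] gap 22.8 F [-0.1  0.8 -1.4]
  move [-0.1  3.  -0.7] [ 0.  -0.1 -0.1]
```

View pics/s8.png

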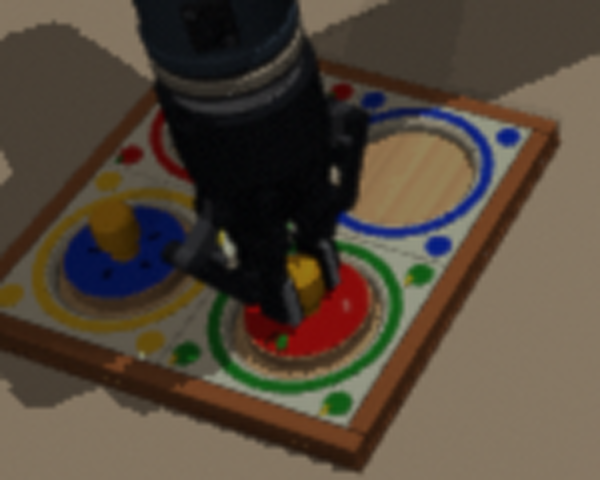

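drive_tool --motion '[0,0,0,0,0,0,50,0,0,0,0,0,0,50,0,0,0,0,0,0,50,0,0,-25,0,0,0,50,0,0,-50,0,0,0,50,0,0,-60,0,0,0,50]'

```text
t: 8.62
tcp_pos: [0.628, -0.1575, 0.0634]
tool_rot: [0.799, 0.601, 0.001, 0.001]
force: [-0.0, 0.2, -0.1]
finger_gap: 0.587
```

```bash
python3 - <<'E'
from h import *
go(.616,-.2755,.06,-16)
s=manip.snapshot("wrist")
cv2.imwrite("pics/w9.png",s["color"][:,:,::-1])
E
```

```text
t 8.62 tcp [ 0.628  -0.1575  0.0634] gap 50.1 F [-0.   0.2 -0.1]
  move [-116.7   21.2    3.4] [ 0.2 -0.  -0.1]
```

View pics/w9.png

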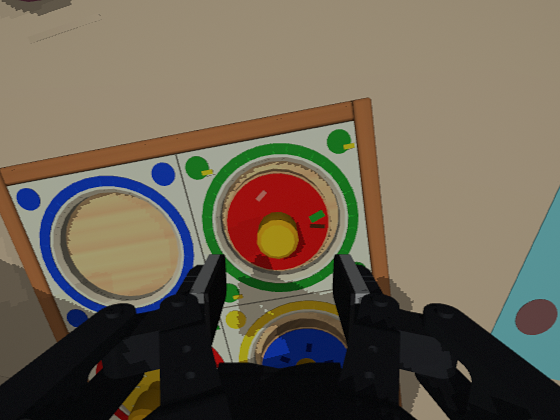

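Red lies flat in the green well. Next is blue.

drive_tool --motion '[-50,9,0,0,0,0,50,-100,18,0,0,0,0,50,-117,21,0,0,0,0,50,-117,21,0,0,0,0,50,-117,21,25,0,0,0,50,-117,21,40,0,0,0,50,-117,21,40,0,0,0,50]'

```text
t: 9.55
tcp_pos: [0.6151, -0.2735, 0.0223]
tool_rot: [0.799, 0.602, 0.001, -0.0]
force: [0.3, -1.5, 0.4]
finger_gap: 0.582
```

```bash
python3 - <<'E'
from h import *
go(.616,-.2755,.0,-16)
s=manip.snapshot("wrist")
cv2.imwrite("pics/w10.png",s["color"][:,:,::-1])
E
```

```text
t 9.55 tcp [ 0.6151 -0.2735  0.0223] gap 49.7 F [ 0.3 -1.5  0.4]
  move [-1.7  1.4 22.3] [ 0.  -0.1 -0. ]
```

View pics/w10.png

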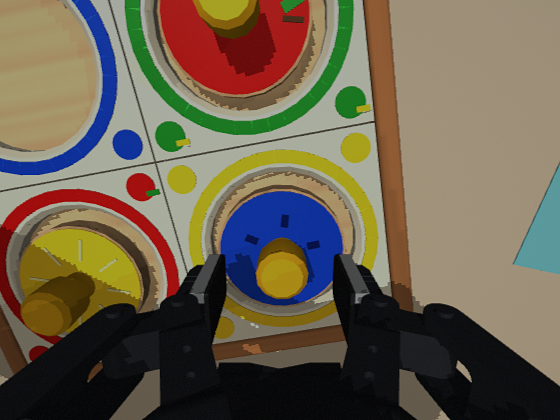

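Blue's knob is centred between the pads at (281,272). I'll descend and close.

drive_tool --motion '[-1,1,12,0,0,0,50,-1,1,22,0,0,0,50,-1,1,22,0,0,0,10,-1,1,22,0,0,0,10,-1,1,22,0,0,0,10,-1,1,22,0,0,0,10,-1,1,22,0,0,0,10]'

```text
t: 10.48
tcp_pos: [0.6167, -0.2756, 0.0015]
tool_rot: [0.799, 0.601, 0.001, 0.001]
force: [0.1, 0.4, -0.2]
finger_gap: 0.272
```

```bash
python3 - <<'E'
from h import *
go(.5126,-.146,.07,-16)
E
```

```text
t 10.47 tcp [ 0.6167 -0.2756  0.0015] gap 23.2 F [ 0.1  0.4 -0.2]
  move [  95.8 -135.7  -68.8] [ 0.2 -0.1 -0.1]
```

drive_tool --motion '[0,0,-30,0,0,0,10,0,0,-69,0,0,0,10,18,-25,-69,0,0,0,10,46,-65,-69,0,0,0,10,75,-106,-69,0,0,0,10,96,-136,-69,0,0,0,10,96,-136,-69,0,0,0,10,96,-136,-69,0,0,0,10]'

```text
t: 11.48
tcp_pos: [0.5137, -0.1466, 0.0707]
tool_rot: [0.799, 0.601, 0.002, 0.002]
force: [1.0, -0.0, 0.1]
finger_gap: 0.269
```

```bash
python3 - <<'E'
from h import *
go(.5126,-.146,.002,-16)
E
```

```text
t 11.47 tcp [ 0.5137 -0.1466  0.0707] gap 23.0 F [ 1.  -0.   0.1]
  move [ 0.2 -1.6 68.7] [ 0.3 -0.  -0. ]
```

drive_tool --motion '[0,-1,30,0,0,0,10,0,-1,50,0,0,0,10,0,-1,62,0,0,0,10,0,-1,68,0,0,0,10,0,-1,68,0,0,0,10]'

```text
t: 12.1
tcp_pos: [0.5135, -0.1468, 0.0026]
tool_rot: [0.799, 0.601, 0.002, 0.002]
force: [0.3, -0.4, -1.5]
finger_gap: 0.27
```

```bash
python3 - <<'E'
from h import *
go(.5126,-.146,.002,-16)
s=manip.snapshot("scene")
cv2.imwrite("pics/s11.png",cv2.resize(s["color"][169:289,114:264,::-1],None,fx=4,fy=4,interpolation=cv2.INTER_CUBIC))
E
```

```text
t 12.1 tcp [ 0.5135 -0.1468  0.0026] gap 23.0 F [ 0.3 -0.4 -1.5]
  move [ 0.5 -1.1  0.6] [ 0.3 -0.  -0.1]
```

View pics/s11.png

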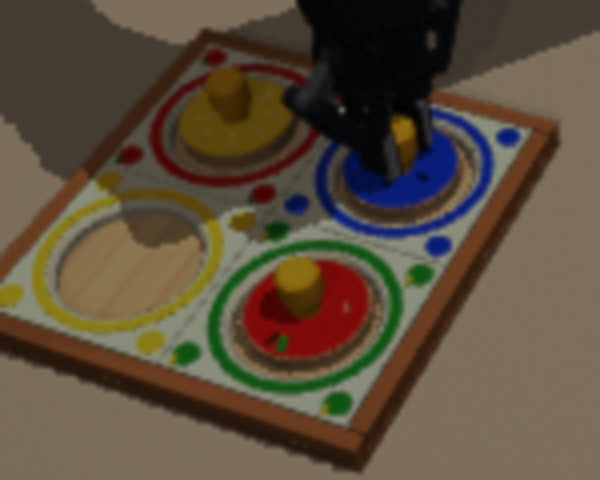

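Blue is in the blue well. I'll release it and go to yellow's knob.

drive_tool --motion '[0,0,0,0,0,0,50,0,0,0,0,0,0,50,0,0,0,0,0,0,50,0,0,-30,0,0,0,50,0,0,-60,0,0,0,50,0,0,-60,0,0,0,50]'

```text
t: 12.9
tcp_pos: [0.5149, -0.1474, 0.065]
tool_rot: [0.799, 0.602, 0.003, 0.005]
force: [0.5, -0.4, -0.2]
finger_gap: 0.586
```

```bash
python3 - <<'E'
from h import *
go(.499,-.2635,.02,-16)
E
```

```text
t 12.9 tcp [ 0.5149 -0.1474  0.065 ] gap 50.0 F [ 0.5 -0.4 -0.2]
  move [-115.9   16.3   45.3] [ 0.7  0.1 -0. ]
```

drive_tool --motion '[-50,7,0,0,0,0,50,-100,14,0,0.5,0,0,50,-116,16,0,0.5,0,0,50,-116,16,0,0.5,0,0,50,-116,16,25,0.5,0,0,50,-116,16,44,0.5,0,0,50,-116,16,44,0.5,0,0,50]'

```text
t: 13.78
tcp_pos: [0.4972, -0.2604, 0.0197]
tool_rot: [0.798, 0.602, -0.0, -0.001]
force: [0.0, 0.0, 0.2]
finger_gap: 0.585
```

```bash
python3 - <<'E'
from h import *
go(.499,-.2635,.0005,-16)
s=manip.snapshot("wrist")
cv2.imwrite("pics/w12.png",s["color"][:,:,::-1])
E
```

```text
t 13.78 tcp [ 0.4972 -0.2604  0.0197] gap 49.9 F [0.  0.  0.2]
  move [-2.5  2.6 19.2] [-0.1 -0.1  0.1]
```

View pics/w12.png

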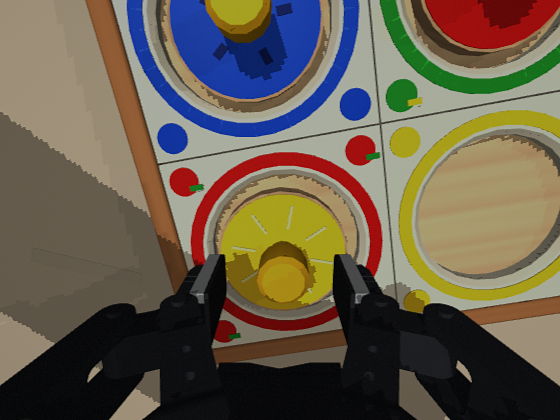

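The yellow knob is at (284,277), centred.

drive_tool --motion '[-2,2,10,0,0,0,50,-2,2,19,0,0,0,50,-2,2,19,0,0,0,10,-2,2,19,0,0,0,10,-2,2,19,0,0,0,10,-2,2,19,0,0,0,10,-2,2,19,0,0,0,10]'

```text
t: 14.7
tcp_pos: [0.4994, -0.2638, 0.0017]
tool_rot: [0.798, 0.602, 0.0, -0.0]
force: [0.2, 0.2, -0.9]
finger_gap: 0.273
```

```bash
python3 - <<'E'
from h import *
go(.6175,-.2748,.04,-16)
E
```

```text
t 14.7 tcp [ 0.4994 -0.2638  0.0017] gap 23.3 F [ 0.2  0.2 -0.9]
  move [ 22.  116.6 -38.3] [ 0. -0.  0.]
```

drive_tool --motion '[0,0,-20,0,0,0,10,0,0,-38,0,0,0,10,4,25,-38,0,0,0,10,11,60,-38,0,0,0,10,18,95,-38,0,0,0,10,22,116.5,-38,0,0,0,10,22,116.5,-38,0,0,0,10,22,116.5,-38,0,0,0,10]'

```text
t: 15.7
tcp_pos: [0.616, -0.2742, 0.0396]
tool_rot: [0.798, 0.602, -0.0, -0.001]
force: [0.4, -0.4, -0.7]
finger_gap: 0.273
```

```bash
python3 - <<'E'
from h import *
go(.6175,-.2748,.002,-16)
E
```

```text
t 15.7 tcp [ 0.616  -0.2742  0.0396] gap 23.3 F [ 0.4 -0.4 -0.7]
  move [-0.2  1.7 37.6] [-0.1 -0.1  0. ]
```

drive_tool --motion '[0,1,15,0,0,0,10,0,1,26,0,0,0,10,0,1,34,0,0,0,10,0,1,37.5,0,0,0,10,0,1,37.5,0,0,0,10]'

```text
t: 16.32
tcp_pos: [0.6169, -0.2745, 0.002]
tool_rot: [0.798, 0.602, -0.0, -0.001]
force: [0.7, -0.3, -0.4]
finger_gap: 0.268
```

```bash
python3 - <<'E'
from h import *
go(.6175,-.2748,.002,-16)
s=manip.snapshot("scene")
cv2.imwrite("pics/s13.png",cv2.resize(s["color"][169:289,114:264,::-1],None,fx=4,fy=4,interpolation=cv2.INTER_CUBIC))
E
```

```text
t 16.32 tcp [ 0.6169 -0.2745  0.002 ] gap 22.9 F [ 0.7 -0.3 -0.4]
  move [-0.2  0.7  0. ] [-0.1 -0.1  0. ]
```

View pics/s13.png

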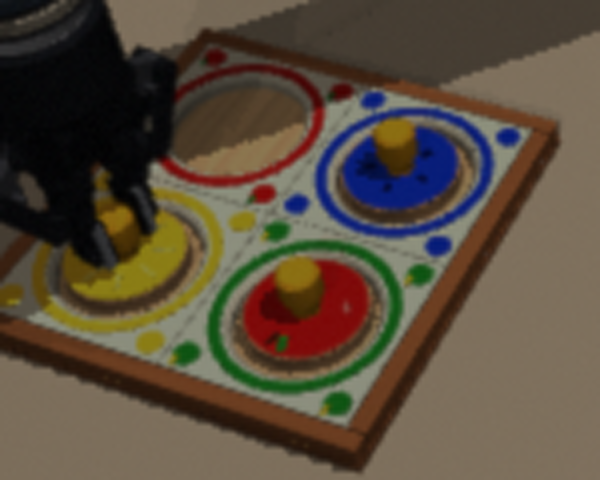

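Yellow is in the yellow well. I'll release it and fetch red from the green well.

drive_tool --motion '[0,0,0,0,0,0,50,0,0,0,0,0,0,50,0,0,0,0,0,0,50,0,0,-30,0,0,0,50,0,0,-60,0,0,0,50,0,0,-60,0,0,0,50]'

```text
t: 17.12
tcp_pos: [0.6193, -0.2759, 0.065]
tool_rot: [0.798, 0.602, 0.001, 0.002]
force: [-0.1, 0.6, 0.0]
finger_gap: 0.587
```

```bash
python3 - <<'E'
from h import *
s=manip.snapshot("top")
for c,st in blobs(s,(22,150,85),(27,255,140),20):
    if 300<c[0]<440 and 130<c[1]<240: print(c,st,plane(s,*c,.052).round(4))
go(.6278,-.1573,.02,-16)
E
```

```text
[348.7 158.9] [345 155   9   9  60] [ 0.6272 -0.1568  0.052 ]
t 17.18 tcp [ 0.6179 -0.2751  0.0633] gap 50.1 F [-0.4 -0.   0.1]
  move [116.  -23.   43.3] [ 0.1 -0.   0. ]
```

drive_tool --motion '[50,-10,0,0,0,0,50,100,-20,0,0,0,0,50,116,-23,0,0,0,0,50,116,-23,0,0,0,0,50,116,-23,25,0,0,0,50,116,-23,43,0,0,0,50,116,-23,43,0,0,0,50]'

```text
t: 18.05
tcp_pos: [0.6262, -0.158, 0.0181]
tool_rot: [0.799, 0.601, -0.001, -0.001]
force: [0.1, 0.7, -0.3]
finger_gap: 0.592
```

```bash
python3 - <<'E'
from h import *
go(.6275,-.157,.0005,-16)
s=manip.snapshot("wrist")
cv2.imwrite("pics/w14.png",s["color"][:,:,::-1])
E
```

```text
t 18.05 tcp [ 0.6262 -0.158   0.0181] gap 50.5 F [ 0.1  0.7 -0.3]
  move [ 1.3  1.1 17.6] [-0.2 -0.  -0. ]
```

View pics/w14.png

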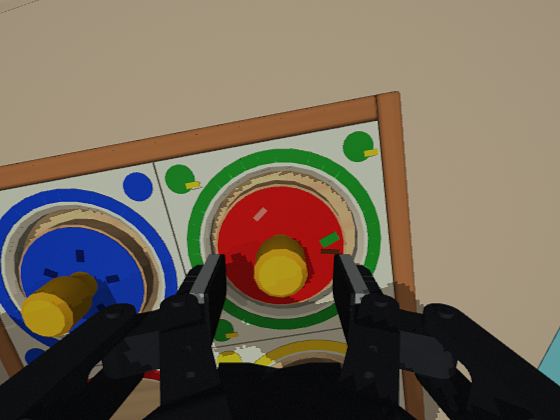

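Red's knob is centred at (281,271).

drive_tool --motion '[1,0.5,9,0,0,0,50,1,0.5,17.5,0,0,0,50,1,0.5,17.5,0,0,0,10,1,0.5,17.5,0,0,0,10,1,0.5,17.5,0,0,0,10,1,0.5,17.5,0,0,0,10,1,0.5,17.5,0,0,0,10]'

```text
t: 18.98
tcp_pos: [0.6279, -0.1573, 0.0018]
tool_rot: [0.799, 0.602, -0.0, -0.0]
force: [0.1, -0.5, -0.2]
finger_gap: 0.273
```

```bash
python3 - <<'E'
from h import *
go(.5005,-.2627,.07,-16)
E
```

```text
t 18.98 tcp [ 0.6279 -0.1573  0.0018] gap 23.3 F [ 0.1 -0.5 -0.2]
  move [-136.5  -93.4  -68.1] [-0. -0. -0.]
```

drive_tool --motion '[0,0,-30,0,0,0,10,0,0,-68,0,0,0,10,-25,-17,-68,0,0,0,10,-65,-45,-68,0,0,0,10,-106,-73,-68,0,0,0,10,-136.5,-93.5,-68,0,0,0,10,-136.5,-93.5,-68,0,0,0,10,-136.5,-93.5,-68,0,0,0,10]'

```text
t: 19.98
tcp_pos: [0.5009, -0.2627, 0.0701]
tool_rot: [0.799, 0.601, 0.0, 0.0]
force: [-0.4, 0.3, -1.0]
finger_gap: 0.267
```

```bash
python3 - <<'E'
from h import *
go(.5005,-.2627,.002,-16)
E
```

```text
t 19.98 tcp [ 0.5009 -0.2627  0.0701] gap 22.8 F [-0.4  0.3 -1. ]
  move [-0.1 -0.4 68.1] [ 0.  -0.  -0.1]
```

drive_tool --motion '[0,0,30,0,0,0,10,0,0,50,0,0,0,10,0,0,62,0,0,0,10,0,0,68,0,0,0,10,0,0,68,0,0,0,10]'

```text
t: 20.6
tcp_pos: [0.5016, -0.2626, 0.0023]
tool_rot: [0.799, 0.602, 0.0, 0.0]
force: [0.2, 0.0, -1.7]
finger_gap: 0.271
```

```bash
python3 - <<'E'
from h import *
go(.5005,-.2627,.002,-16)
s=manip.snapshot("scene")
cv2.imwrite("pics/s15.png",cv2.resize(s["color"][169:289,114:264,::-1],None,fx=4,fy=4,interpolation=cv2.INTER_CUBIC))
E
```

```text
t 20.6 tcp [ 0.5016 -0.2626  0.0023] gap 23.2 F [ 0.2  0.  -1.7]
  move [-0.4 -1.   0.3] [ 0.1  0.  -0. ]
```

View pics/s15.png

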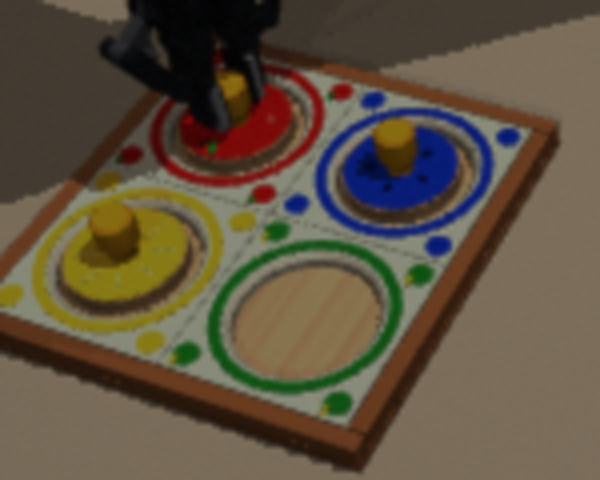

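drive_tool --motion '[0,0,0,0,0,0,50,0,0,0,0,0,0,50,0,0,0,0,0,0,50,0,0,-30,0,0,0,50,0,0,-70,0,0,0,50,0,0,-100,0,0,0,50,0,0,-100,0,0,0,50]'

```text
t: 21.52
tcp_pos: [0.503, -0.264, 0.1049]
tool_rot: [0.799, 0.602, 0.001, 0.004]
force: [-0.5, -0.4, -0.2]
finger_gap: 0.584
```

```bash
python3 - <<'E'
from h import *
go(.6129,.2217,.1,-74.5)
s=manip.snapshot("scene")
cv2.imwrite("pics/s16.png",cv2.resize(s["color"][169:289,114:264,::-1],None,fx=4,fy=4,interpolation=cv2.INTER_CUBIC))
E
```

```text
t 21.52 tcp [ 0.503  -0.264   0.1049] gap 49.9 F [-0.5 -0.4 -0.2]
  move [497.2 -28.5   3.4] [ 0.4 -0.1 58.5]
```

View pics/s16.png

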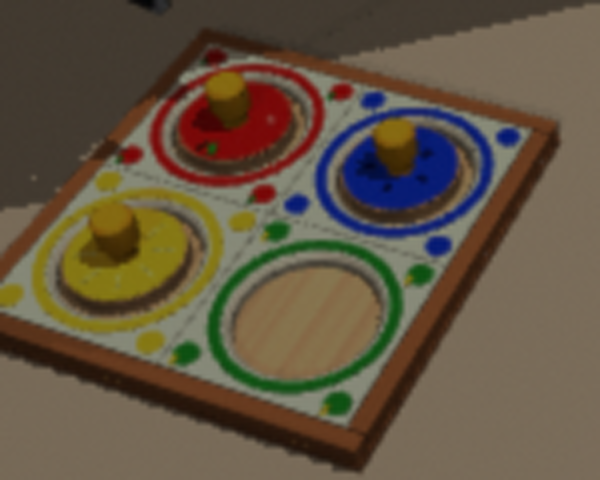

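Red, yellow and blue are in their own wells. Next is green in the box.

drive_tool --motion '[497,-28,0,0,0,58,50,497,-28,0,0,0,58,50,497,-28,0,0,0,58,50,497,-28,0,0,0,58,50,497,-28,0,0,0,58,50,497,-28,0,0,0,58,50,497,-28,0,0,0,58,50,497,-28,0,0,0,58,50]'

```text
t: 22.58
tcp_pos: [0.6062, 0.2014, 0.1005]
tool_rot: [0.99, 0.139, -0.0, 0.001]
force: [0.1, -0.8, 0.4]
finger_gap: 0.583
```

```bash
python3 - <<'E'
from h import *
go(.6129,.2217,.08,-74.5)
E
```

```text
t 22.57 tcp [0.6062 0.2014 0.1005] gap 49.8 F [ 0.1 -0.8  0.4]
  move [ 12.1 -17.7  20.5] [0.2 0.1 0.5]
```

drive_tool --motion '[12,-17.5,10,0,0,0.5,50,12,-17.5,20,0,0,0.5,50,12,-17.5,20,0,0,0.5,50,12,-17.5,20,0,0,0.5,50]'

```text
t: 23.08
tcp_pos: [0.6125, 0.2198, 0.0801]
tool_rot: [0.991, 0.134, -0.001, 0.002]
force: [0.0, -0.1, -0.2]
finger_gap: 0.589
```

```bash
python3 - <<'E'
from h import *
go(.6129,.2217,.02,-74.5)
s=manip.snapshot("wrist")
cv2.imwrite("pics/w17.png",s["color"][:,:,::-1])
for c,st in blobs(s,(22,150,130),(29,255,255),150): print(c,st,plane(s,*c,.052).round(4))
E
```

```text
t 23.07 tcp [0.6125 0.2198 0.0801] gap 50.3 F [ 0.  -0.1 -0.2]
  move [ 1.  -1.9 60.1] [ 0.2  0.1 -0.1]
[268.6 224.4] [258 210  29  32 442] [0.6134 0.2286 0.052 ]
[ 62.8 301.2] [ 49 286  29  29 577] [0.5222 0.351  0.052 ]
[275.1 323.2] [260 310  31  27 623] [0.5435 0.2053 0.052 ]
```

View pics/w17.png

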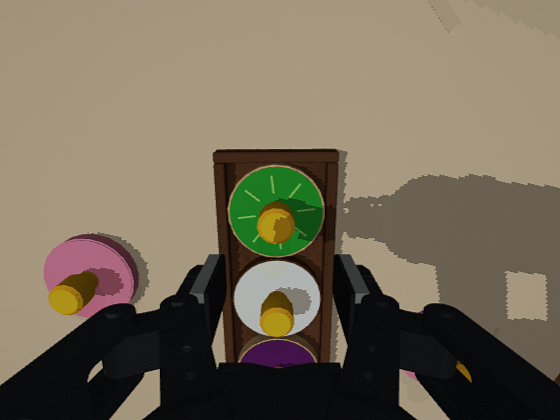

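Green's knob is at (276,226), with white behind it at (277,321). I'll descend partway and recheck.

drive_tool --motion '[1,-2,30,0,0,0,50,1,-2,58,0,0,0,50,1,-2,58,0,0,0,50]'

```text
t: 23.5
tcp_pos: [0.6116, 0.2205, 0.021]
tool_rot: [0.991, 0.133, -0.003, 0.002]
force: [1.0, -0.1, -0.3]
finger_gap: 0.583
```

```bash
python3 - <<'E'
from h import *
go(.6129,.2217,.0005,-74.5)
s=manip.snapshot("wrist")
cv2.imwrite("pics/w18.png",s["color"][:,:,::-1])
E
```

```text
t 23.5 tcp [0.6116 0.2205 0.021 ] gap 49.8 F [ 1.  -0.1 -0.3]
  move [ 1.6 -0.9 20.5] [ 0.1  0.3 -0.2]
```

View pics/w18.png

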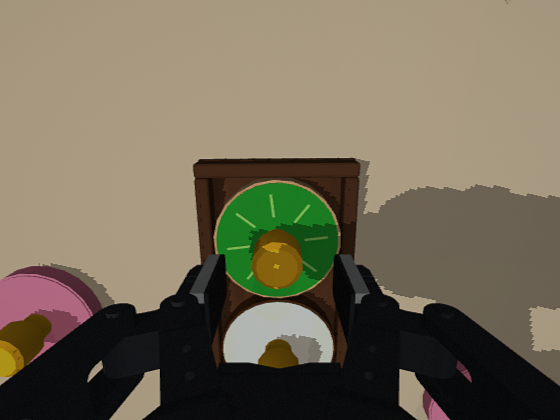

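drive_tool --motion '[3,-1.5,10,0,0,0,50,3,-1.5,20,0,0.2,0,50,3,-1.5,20,0,0.2,0,10,3,-1.5,20,0,0.2,0,10,3,-1.5,20,0,0.2,0,10,3,-1.5,20,0,0.2,0,10,3,-1.5,20,0,0.2,0,10]'

```text
t: 24.42
tcp_pos: [0.6155, 0.2231, 0.0024]
tool_rot: [0.991, 0.133, 0.001, 0.001]
force: [-0.3, -0.4, -0.1]
finger_gap: 0.269
```

```bash
python3 - <<'E'
from h import *
go(.6129,.2217,.1,-74.5)
print(manip.sense()["ft_torque"])
s=manip.snapshot("wrist")
cv2.imwrite("pics/w19.png",s["color"][:,:,::-1])
E
```

```text
t 24.43 tcp [0.6155 0.2231 0.0024] gap 23.0 F [-0.3 -0.4 -0.1]
  move [ -2.8   1.  -97.6] [ 0.2 -0.  -0.2]
[ 0.01711512 -0.02042729 -0.03551244]
```

View pics/w19.png

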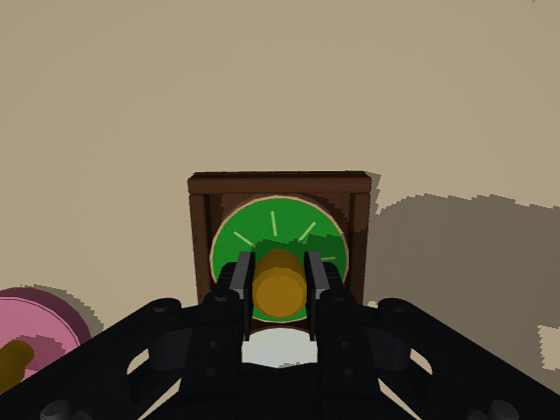

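Green is gripped. I'll lift it slowly straight out.

drive_tool --motion '[0,0,-5,0,0,0,10,0,0,-12,0,0,0,10,0,0,-20,0,0,0,10,0,0,-35,0,0,0,10,0,0,-55,0,0,0,10,0,0,-80,0,0,0,10,0,0,-98,0,0,0,10,0,0,-98,0,0,0,10]'

```text
t: 25.48
tcp_pos: [0.6169, 0.2237, 0.103]
tool_rot: [0.991, 0.133, 0.003, 0.001]
force: [-0.4, 0.0, -0.4]
finger_gap: 0.265
```

```bash
python3 - <<'E'
from h import *
go(.6297,-.1578,.1,-16)
s=manip.snapshot("scene")
cv2.imwrite("pics/s20.png",cv2.resize(s["color"][150:310,250:450,::-1],None,fx=3.5,fy=3.5,interpolation=cv2.INTER_CUBIC))
E
```

```text
t 25.48 tcp [0.6169 0.2237 0.103 ] gap 22.6 F [-0.4  0.  -0.4]
  move [-88.3 371.4   3.6] [  0.3  -0.2 -58.7]
```

View pics/s20.png

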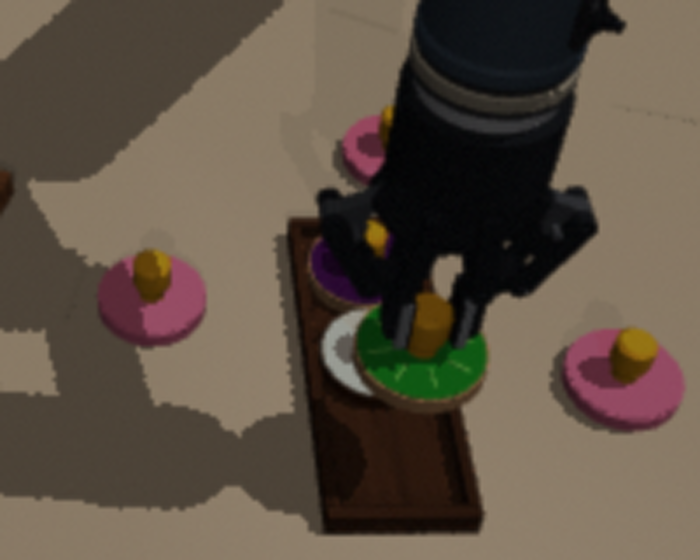

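drive_tool --motion '[-6,26,0,0,0,-4,10,-18,74,0,0,0,-12,10,-32,133,0,0,0,-21,10,-46,193,0,0,0,-30,10,-60,252,0,0,0,-40,10,-74,312,0,0,0,-49,10,-84,353,0,0,0,-56,10,-88,371,0,0,0,-58.5,10]'

```text
t: 26.52
tcp_pos: [0.6279, -0.1606, 0.1009]
tool_rot: [0.8, 0.6, 0.0, 0.001]
force: [0.3, 0.1, -0.8]
finger_gap: 0.264
```

```bash
python3 - <<'E'
from h import *
go(.6297,-.1578,.04,-16)
E
```

```text
t 26.52 tcp [ 0.6279 -0.1606  0.1009] gap 22.5 F [ 0.3  0.1 -0.8]
  move [ 3.2  0.9 60.9] [ 0.1  0.1 -0.3]
```

drive_tool --motion '[2.5,0.5,25,0,0,0,10,2.5,0.5,50,0,0,0,10,2.5,0.5,61,0,0,0,10,2.5,0.5,61,0,0,0,10]'

```text
t: 27.02
tcp_pos: [0.6281, -0.1579, 0.0385]
tool_rot: [0.8, 0.6, -0.001, -0.0]
force: [-0.3, -1.1, -0.1]
finger_gap: 0.269
```

```bash
python3 - <<'E'
from h import *
go(.6297,-.1578,.002,-16)
s=manip.snapshot("scene")
cv2.imwrite("pics/s21.png",cv2.resize(s["color"][169:289,114:264,::-1],None,fx=4,fy=4,interpolation=cv2.INTER_CUBIC))
E
```

```text
t 27.02 tcp [ 0.6281 -0.1579  0.0385] gap 23.0 F [-0.3 -1.1 -0.1]
  move [ 0.5  1.5 36.5] [-0.1  0.  -0.3]
```

View pics/s21.png

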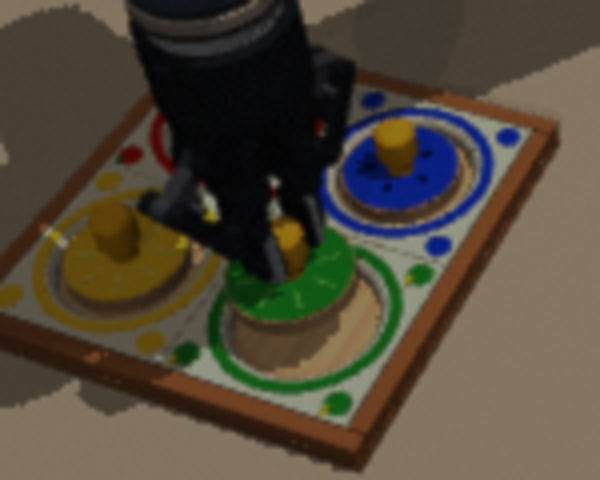

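Same picture as with red; I'll lower it, then release.

drive_tool --motion '[0.5,1,15,0,0,0,10,0.5,1,26,0,0,0,10,0.5,1,33,0,0,0,10,0.5,1,36.5,0,0,0,10,0.5,1,36.5,0,0,0,10]'

```text
t: 27.7
tcp_pos: [0.6296, -0.1578, 0.0062]
tool_rot: [0.8, 0.6, -0.0, 0.0]
force: [-6.3, 1.6, 18.2]
finger_gap: 0.267
```

```bash
python3 - <<'E'
from h import *
go(.6297,-.1578,.002,-16)
s=manip.snapshot("scene")
cv2.imwrite("pics/s22.png",cv2.resize(s["color"][169:289,114:264,::-1],None,fx=4,fy=4,interpolation=cv2.INTER_CUBIC))
E
```

```text
t 27.7 tcp [ 0.6296 -0.1578  0.0062] gap 22.8 F [-6.3  1.6 18.2]
  move [-0.   0.1  4.2] [ 0.   0.1 -0.3]
```

View pics/s22.png

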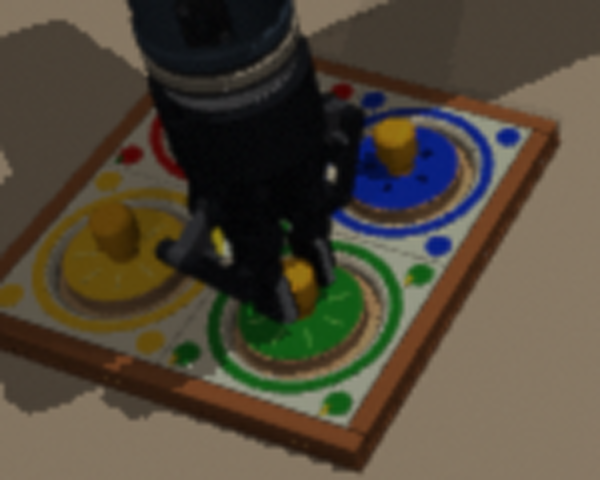

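There's 18 N of contact about 4 mm early, so I'll back off 8 mm and look.

drive_tool --motion '[0,0,-8,0,0,0,10,0,0,-8,0,0,0,10]'

```text
t: 28.0
tcp_pos: [0.6306, -0.1582, 0.0151]
tool_rot: [0.8, 0.6, 0.0, 0.002]
force: [0.4, 0.8, -0.4]
finger_gap: 0.268
```

```bash
python3 - <<'E'
from h import *
go(.6297,-.1578,.002,-16)
s=manip.snapshot("wrist")
cv2.imwrite("pics/w23.png",cv2.resize(s["color"][100:360,120:440,::-1],None,fx=2.3,fy=2.3))
s=manip.snapshot("scene")
cv2.imwrite("pics/s23.png",cv2.resize(s["color"][215:285,140:240,::-1],None,fx=7,fy=7,interpolation=cv2.INTER_CUBIC))
E
```

```text
t 28.0 tcp [ 0.6306 -0.1582  0.0151] gap 22.9 F [ 0.4  0.8 -0.4]
  move [ 0.1 -1.  13.1] [ 0.2  0.1 -0.2]
```

View pics/w23.png

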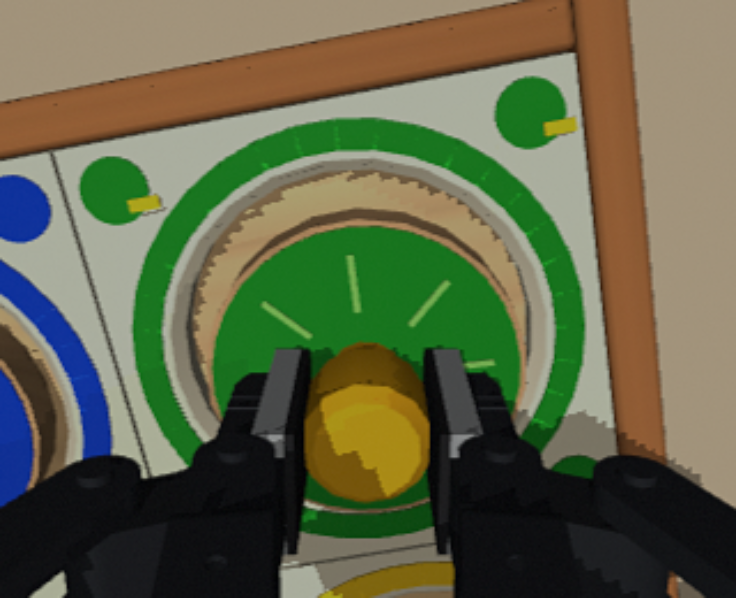

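View pics/s23.png

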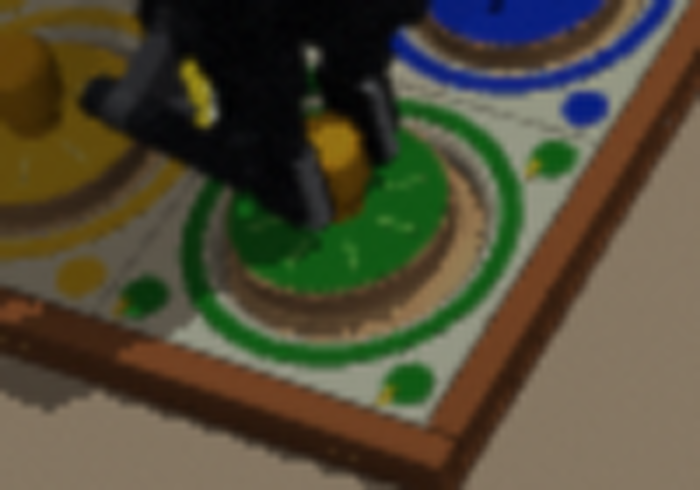

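```bash
python3 - <<'E'
from h import *
s=manip.snapshot("wrist")
f=lambda u,v,z: plane(s,u/2.3+120,v/2.3+100,z).round(4)
print("ring",f(359,328,.016)); print("disc",f(369,367,.033)); print("knob",f(368,445,.065))
h=cv2.cvtColor(s["color"],cv2.COLOR_RGB2HSV); m=cv2.inRange(h,(45,100,50),(85,255,255))
cs,_=cv2.findContours(m,cv2.RETR_LIST,cv2.CHAIN_APPROX_NONE)
for c in cs:
    if len(c)>100: print(len(c),cv2.boundingRect(c))
t=manip.snapshot("top"); print(manip.sense()["tcp_pos"])
E
```

```text
ring [ 0.6287 -0.1534  0.016 ]
disc [ 0.6303 -0.1563  0.033 ]
knob [ 0.6298 -0.1566  0.065 ]
130 (251, 321, 58, 15)
125 (252, 306, 55, 16)
403 (212, 198, 134, 83)
730 (179, 152, 198, 151)
[ 0.62931493 -0.15765722  0.01351614]
```

drive_tool --motion '[1.2,-2.2,0,0,0,0,10,1.2,-2.2,5,0,0,0,10,1.2,-2.2,8,0,0,0,10,1.2,-2.2,8,0,0,0,10]'

```text
t: 28.7
tcp_pos: [0.627, -0.1557, 0.0063]
tool_rot: [0.8, 0.6, -0.001, -0.0]
force: [-3.3, 1.6, 5.7]
finger_gap: 0.267
```

```bash
python3 - <<'E'
from h import *
go(.6275,-.157,.002,-16)
E
```

```text
t 28.7 tcp [ 0.627  -0.1557  0.0063] gap 22.8 F [-3.3  1.6  5.7]
  move [-1.1  0.8  4.3] [-0.1  0.1 -0.2]
```

```bash
python3 - <<'E'
from h import *
s=manip.snapshot("scene")
cv2.imwrite("pics/s24.png",cv2.resize(s["color"][185:285,130:260,::-1],None,fx=6,fy=6,interpolation=cv2.INTER_CUBIC))
s=manip.snapshot("wrist")
cv2.imwrite("pics/w24.png",cv2.resize(s["color"][100:360,120:440,::-1],None,fx=2.3,fy=2.3))
E
```

```text
(no output)
```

View pics/s24.png

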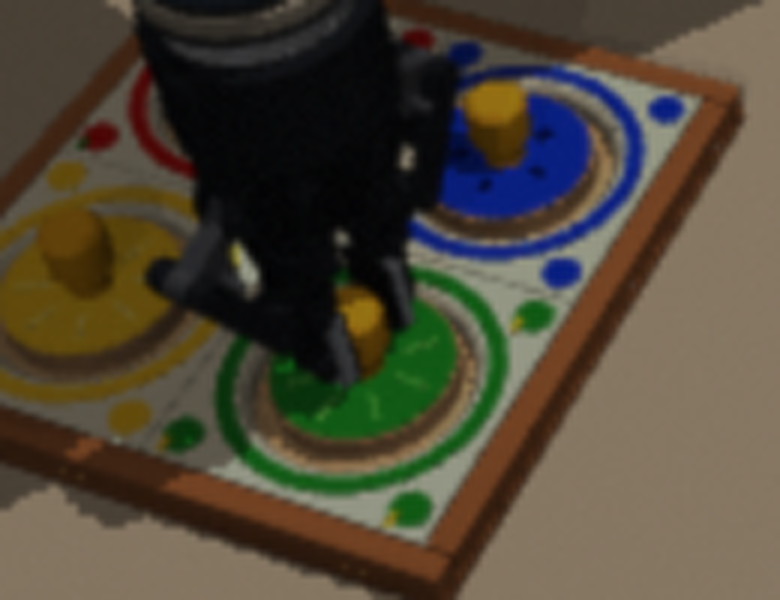

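View pics/w24.png

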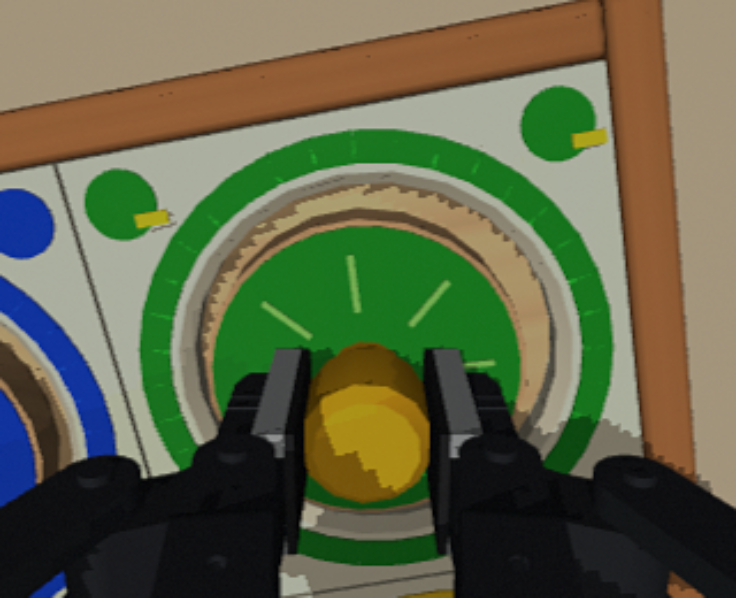

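The disc is inside the well mouth all round, so I'll release it and look.

drive_tool --motion '[0,1,0,0,0,0,10,0,1,0,0,0,0,50,0,1,0,0,0,0,50,0,1,0,0,0,0,50,0,1,-30,0,0,0,50,0,1,-70,0,0,0,50,0,1,-70,0,0,0,50]'

```text
t: 29.68
tcp_pos: [0.631, -0.1571, 0.0798]
tool_rot: [0.8, 0.6, 0.001, 0.003]
force: [0.1, 0.5, 0.1]
finger_gap: 0.584
```

```bash
python3 - <<'E'
from h import *
go(.6275,-.157,.02,-16)
s=manip.snapshot("scene")
cv2.imwrite("pics/s25.png",cv2.resize(s["color"][185:285,130:260,::-1],None,fx=6,fy=6,interpolation=cv2.INTER_CUBIC))
s=manip.snapshot("wrist")
cv2.imwrite("pics/w25.png",s["color"][:,:,::-1])
E
```

```text
t 29.68 tcp [ 0.631  -0.1571  0.0798] gap 49.8 F [0.1 0.5 0.1]
  move [-0.8 -3.7 59.8] [ 0.3  0.1 -0.2]
```

View pics/s25.png

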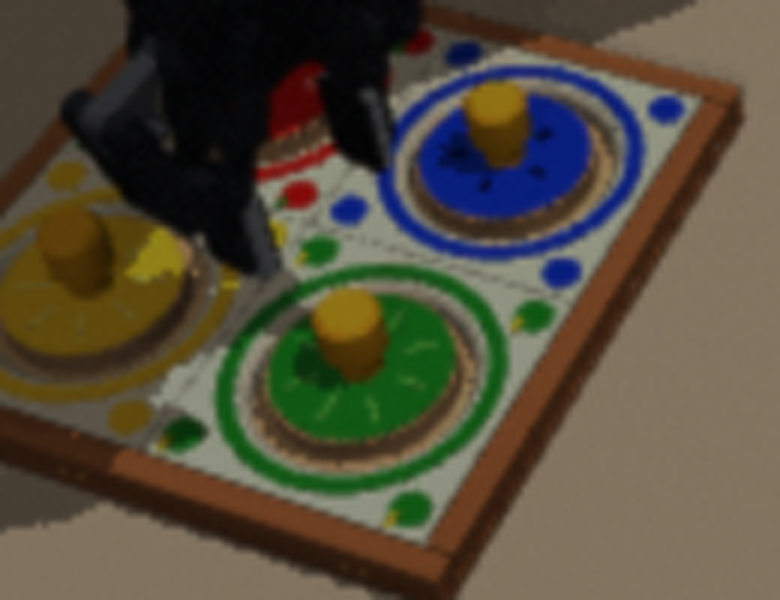

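View pics/w25.png

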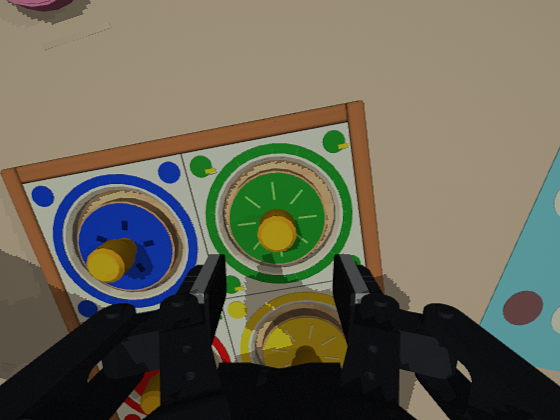

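Green lies in its well. I'll move clear and check everything.

drive_tool --motion '[0,0,-60,0,0,0,50,60,0,-80,0,0,0,50,120,-60,-80,0,0,0,50,180,-100,-80,0,0,0,50,240,-130,-80,0,0,0,50,300,-150,-80,0,0,0,50,350,-150,-80,0,0,0,50,350,-150,-80,0,0,0,50]'

```text
t: 30.78
tcp_pos: [0.5808, 0.2254, 0.1546]
tool_rot: [0.799, 0.602, -0.002, -0.001]
force: [0.6, -0.3, -0.5]
finger_gap: 0.586
```

```bash
python3 - <<'E'
from h import *
go(.4,.2,.2,-16)
s=manip.snapshot("scene"); cv2.imwrite("pics/s26.png",cv2.resize(s["color"][150:310,100:420,::-1],None,fx=2.4,fy=2.4,interpolation=cv2.INTER_CUBIC))
t=manip.snapshot("top"); cv2.imwrite("pics/t26.png",cv2.resize(t["color"][100:260,170:440,::-1],None,fx=2.8,fy=2.8,interpolation=cv2.INTER_CUBIC))
A=[c for c,st in blobs(s,(15,180,90),(24,255,255),20)]
B=[(c,st) for c,st in blobs(t,(22,150,85),(27,255,140),20) if 150<c[0]<440 and 120<c[1]<300]
for b,st in B:
    r=sorted([(tri([ray(t,*b),ray(s,*a)])[1],a.tolist(),tri([ray(t,*b),ray(s,*a)])[0].round(4).tolist()) for a in A],key=lambda x:x[0])[0]; print(b,st[4],r)
E
```

```text
t 30.77 tcp [0.5808 0.2254 0.1546] gap 50.1 F [ 0.6 -0.3 -0.5]
  move [ -74.4 -167.   -44.6] [-0.2  0.1 -0. ]
[349.  158.9] 70 (np.float64(0.0007887148456511127), [187.4, 237.4], [0.6277, -0.1585, 0.0508])
[397.5 163.3] 150 (np.float64(0.00047018744184632613), [142.1, 223.4], [0.6146, -0.277, 0.0486])
[396.7 175.2] 24 (np.float64(0.00862945627712431), [142.1, 223.4], [0.5925, -0.2882, 0.0214])
[202.2 196.5] 41 (np.float64(0.0002485975713154989), [359.2, 241.6], [0.5433, 0.2018, 0.0481])
[262.8 201.8] 42 (np.float64(0.0009850383630288094), [293.6, 225.2], [0.5278, 0.054, 0.0417])
[346.1 205.5] 60 (np.float64(0.0007457621668002661), [212.1, 202.1], [0.5139, -0.1481, 0.0508])
[393.5 209.3] 55 (np.float64(0.0009716650593406518), [169.9, 190.1], [0.5022, -0.2631, 0.0518])
[210.4 224.5] 46 (np.float64(0.00042956877403570843), [354.8, 216.6], [0.4747, 0.1827, 0.0495])
[209.5 275.6] 56 (np.float64(0.0005381404260298868), [363.5, 183.1], [0.3509, 0.1875, 0.0432])
```

View pics/s26.png

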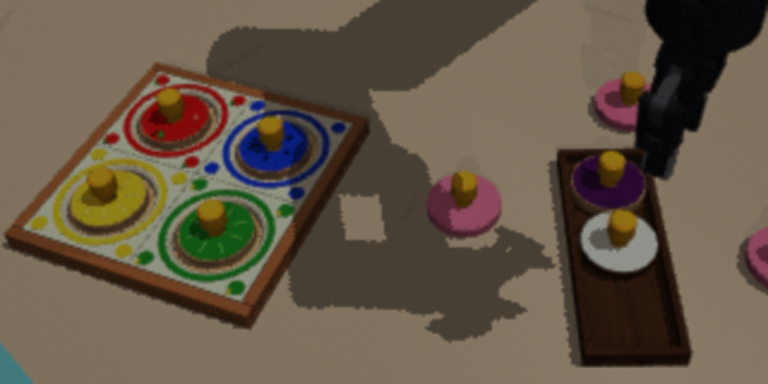

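View pics/t26.png

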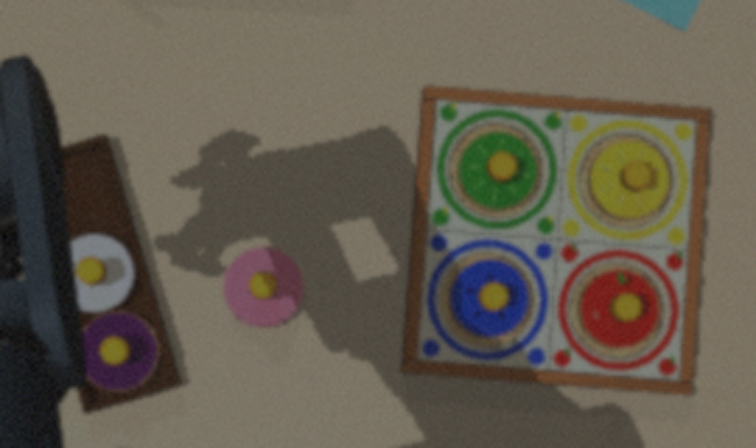

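The pictures show all four discs centred in their own rings with equal knob heights. White (359,242) and purple (355,217) are where they were at the start, and the robot is clear.

```bash
python3 -c "
from station import manip
print(manip.sense()['force']); print(manip.sign_off())"
```

```text
[ 0.51206699 -0.05234321  0.57918041]
the job is handed in; nothing more can be done
None
```

All four fruit pieces are now in the wells with their own colour of ring, and I handed the job in at about 31 s. I moved red to the empty green well, then blue, yellow and red to their own wells. Last, I lifted green out of the storage box into its well.

**Last checks:**
- **Pieces:** in the top and scene pictures, each disc lies inside its own ring, knob up. The measured knob tops are at about 51–52 mm for red, blue and green, against 52 mm expected for a piece flat on the well floor. Yellow measured 48.6 mm, but its knob is hard to separate from its own yellow disc; it looks flat too.
- **Storage box:** white and purple are where they started.
- **Robot:** it was clear of everything, with almost no force on the tool.

**What disagreed on the way:**
- **Fingertip offset:** the real fingertips sit about 26 mm behind the reported tool point. My first grasp therefore closed on top of red's knob with about 8 N. After that I gripped lower and corrected for it.
- **Green's placing:** green met the well about 4 mm early with 18 N. I backed off, shifted it about 2–3 mm, felt about 6 N on the second try, and released it. It then settled in the well.

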